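Empty the tub of peg figures and register it on the stop board

ROBOT

A 6-joint arm with a two-finger parallel gripper is mounted at the origin on the work surface. World frame = base frame: x ahead of the robot, y to its left, z up, the work surface at z = 0. Lengths are in m, angles in rad, forces in N, time in s.
With the tool pointing down it reaches from about 0.35 to 0.85 m from the base axis. Payload 8.1 kg.
Tool frame: the origin (TCP) lies between the finger pads, 19 mm behind the fingertips; this is the grasp point; z points along the fingers, y is the direction in which the jaws open and shut (so a half turn about z gives the same grasp; the last joint's range is limited). The gripper opens to 93 mm and grips with 3 to 60 N. Pads are 15 mm wide; open, the fingers measure 128 mm over their backs; the gripper's body (75 mm by 188 mm) begins 65 mm behind the grasp point.
Start: joints at [1.153, 0.13, 1.488, -0, 1.523, -0.085], TCP at [0.196, 0.567, 0.237] pointing down, gripper open.
Joint ranges: [-2.96, 2.96], [-0.89, 2.26], [0.02, 2.5], [-1.34, 4.48], [0, 2.73], [-2.66, 2.66]. Speed limits (rad/s): [2.39, 2.39, 2.79, 3.14, 3.14, 3.14].

INTERFACE

Orientations are given as a rotation vector (axis times angle).
In Python, from plant import robot, viewer, order gives the robot as it stands.
- The arm moves only by the tool apply_moves, never from a script. Its argument "deltas" is a list of rows, each a list of 3 entries, a list of its own where there are three numbers: the finger opening in mm, from 0 to 93, then the shift along the tool's x, y, z in mm, then the turn about the tool's z in rad. In form: [[grip, [dx, dy, dz], yaw], ...]. A call has 1 to 5 rows; each row shifts and turns the commanded pose from where the row before left it, along the tool's axes as they then stand; what a row does not reach is not made up. A row lasts 1/8 s, in which the tool goes at most 62.5 mm and 10.7 degrees, less where a joint would pass 70% of its speed; a pose out of reach is approached as far as the arm can. A call is refused whole if a number of a shift passes 62.5 or a number of a turn 0.188, either way. A call with a gripper value outside its range is refused whole. The fingers move at their own pace and stop on an object; "grip_force" is the grip in N (left out, the last holds). Time passes only in rows, so rows that do not move let the fingers close. It gives the time, the measured TCP pose, the force and the opening at its end, in the units of the state.
- robot.read_state(): the state, without advancing time (a new reading comes with each control period).
- viewer.read_camera(name): name is "side" or "top"; returns the picture (420x560x3 uint8, blue, green, red); there is no depth.
- viewer.get_calibration(name): a dict with "fx", "fy", "cx", "cy" (pixels), "R" (3x3) and "t" (3): a world point X has camera coordinates R X + t. Camera axes: x right, y down, z forward; pixel columns grow to the right and rows downward; lengths in m; the calibration is good to about 2 mm. A picture is of the moment at which its call begins. get_calibration takes no time and is no camera call.
- order.close_job(): hands the job in, once; it reports no verdict.
The state is a dict: "t": time; "q": joint angles; "dq": joint speeds; "joint_torque": joint torques, N m; "tool_pos": TCP position; "orientation": TCP orientation; "force": force on the tool from outside, world axes, zero at the start; "wrist_torque": the same for the moment, N m; "opening": finger opening in m.
Only numpy, scipy, OpenCV 4.12 (cv2) and the standard library are available. Lean on these libraries where they do the work, as an engineer would, in place of code of your own. Each camera call takes 0.05 s, during which the arm holds its last target. There are 200 camera calls.

TASK

Draw the white handled tub out from under the magnifier lamp and tip its four wooden peg figures out into the shallow tray, keeping it tipped over until all four lie in the tray. Then stand the empty tub gently upright on the plywood board, handle on the side away from the batten that faces the robot, and push its square foot home, flush against both battens, and let go. Do not knock the lamp or disturb the other things on the bench.

Things in the scene. Friction and masses are not known exactly. Their poses are not given: they have to be found in the camera images.
- tub: white square tub, open top, about 160 g. Origin: centre of underside; z up out of the mouth. Solid foot 104 x 104 x 12, then 4 mm walls flaring from 92 square outside to 120 square at the rim, 100 high. Bar handle (16 along y, 22 thick) on the -x wall leans 45 deg up and out: axis from (-50,0,45) to (-114,0,109). Starts upright under the lamp's ring, handle roughly towards the robot
- tub_grip (a point): point on the handle bar's axis, at (-96, 0, 91) in the tub's frame: a good place for the TCP, 25 mm from the bar's end, with the tool lined up along the bar (tilted 45 degrees). Axes as the tub's
- lamp: fixed magnifier lamp over the tub. Origin on the bench; column 18 dia at x=155 on a round base 110 dia x 18; arm 16 thick at z=219 from it along -x to a ring with clear lens, centre (-21,0,214), 138 outside dia, underside at 205, top 223. An upright gripper has no room over the handle: the tool must lean, and the tub be drawn out before it is raised
- tray: fixed shallow rectangular white tray, 240 (x) x 200 (y) outside, walls 5 thick and 40 tall, floor 5. Origin: centre of the underside
- board: fixed plywood board 9 thick, 178 x 143 free, with two wooden battens standing 10 above it at a right angle along its +x and +y edges. Origin on the bench under the home place's centre. One batten's inner face is the plane x=52 of this frame (143 long), the other's is y=52 (150 long). The open -x side looks roughly to the robot
- corner (a point): the inside corner of the two battens, at the board's upper surface (9 above the bench). Axes as the board's. The tub is home when its origin is at (-52, -52, 0) here
- figure0: plain turned wooden peg figure, 22 g, cylinder 30 dia x 36 with a ball head 25 dia on it, 60 tall. Origin: centre of the foot; z towards the head. Stands in the tub at the start (the four are alike)
- figure1: plain turned wooden peg figure, 22 g, cylinder 30 dia x 36 with a ball head 25 dia on it, 60 tall. Origin: centre of the foot; z towards the head. Stands in the tub at the start (the four are alike)
- figure2: plain turned wooden peg figure, 22 g, cylinder 30 dia x 36 with a ball head 25 dia on it, 60 tall. Origin: centre of the foot; z towards the head. Stands in the tub at the start (the four are alike)
- figure3: plain turned wooden peg figure, 22 g, cylinder 30 dia x 36 with a ball head 25 dia on it, 60 tall. Origin: centre of the foot; z towards the head. Stands in the tub at the start (the four are alike)
- glue: bystander: closed round white glue bottle, 42 dia x 130 tall (mm), loose, not to be disturbed. Origin: centre of the underside
- paint_a: bystander: round glass jar, 40 dia x 75 tall (mm), loose, not to be disturbed. Origin: centre of the underside
- paint_b: bystander: round jar, 40 dia x 75 tall (mm), loose, not to be disturbed. Origin: centre of the underside
- paint_c: bystander: closed round paint bottle, 42 dia x 130 tall (mm), loose, not to be disturbed. Origin: centre of the underside
- mallet: bystander: dark turned carver's mallet standing on its head, 82 dia at most, 222 tall, handle up (mm), loose, not to be disturbed. Origin: centre of the underside
- mug: bystander: ceramic mug, 80 dia, 95 tall, handle at its +y (mm), loose, not to be disturbed. Origin: centre of the underside
- blank: bystander: square wooden carving blank lying along its own x, 150 x 45 x 45 (mm), loose, not to be disturbed. Origin: centre of the underside
Not all that is in view belongs to the job. What is shaped like the figure2 but purple is not meant.

How it is judged:
By the outcome, as a careful person would: the job done as asked, in the order asked, and still so for the second after the job is handed in, with the robot touching nothing.
It also fails if it takes over 66 s, if anything falls off the work surface, if the arm or the gripper's body presses on something with over 40 N, if the wrist force passes 120 N, or if a joint passes its speed limit or range.

## Working session

There is one attempt and no reset: what is moved stays moved. The work goes in short steps, Python scripts to look and compute and a tool call to move; the robot and the scene stay as the last step left them, time stands still between calls to the robot, and variables do not carry over. Pictures are saved under pics/ and viewed, about 8 in all and at most 12, crops included, and the job is handed in when it is done.

Besides the shell and the picture viewer there is one more tool, called after "Call:" by a JSON object that holds its "api" and its "payload", one argument or row to a line. apply_moves: Moves the arm, as the interface text tells. Its arguments: {"type":"object","properties":{"deltas":{"type":"array"},"grip_force":{"type":"number"}},"required":["deltas"]}

```bash
ls -la; mkdir -p pics; python3 - <<'E'
from plant import robot, viewer, order
import cv2, numpy as np
print(robot.read_state())
for n in ("side","top"):
    cv2.imwrite(f"pics/{n}0.png",viewer.read_camera(n)); print(n,viewer.get_calibration(n))
E
```

```text
total 12
drwxr-xr-x  3 agent agent 4096 Dec  4 18:25 .
drwxr-xr-x 23 root  root  4096 Dec  4 18:25 ..
drwxr-xr-x  2 agent agent 4096 Dec  4 18:25 pics
{'t': 0.0, 'q': array([ 1.15259329e+00,  1.31175017e-01,  1.48925512e+00, -1.52123299e-05,
        1.52301568e+00, -8.53954603e-02]), 'dq': array([-0.00114329,  0.00046305,  0.00042371,  0.00082492, -0.00197597,
        0.00017615]), 'joint_torque': array([ 1.22744590e-03, -5.59825945e+01, -4.91784060e+01,  7.70315691e-02,
        3.48472770e-02, -1.80447287e-04]), 'tool_pos': array([0.19578237, 0.5665936 , 0.23639242]), 'orientation': array([-5.20288248e-01, -3.09775535e+00,  2.82469366e-03]), 'force': array([ 0.36439036, -0.29820309, -0.12865752]), 'wrist_torque': array([-0.05667902,  0.05072259, -0.01785684]), 'opening': 0.0928361201372225}
side {'fx': 437.09750641499176, 'fy': 437.09750641499176, 'cx': 273.7228804546834, 'cy': 207.97469081832705, 'R': array([[ 0.9989464 , -0.04572635,  0.00389762],
       [-0.0256076 , -0.62587184, -0.77950541],
       [ 0.03808335,  0.77858432, -0.62638337]]), 't': array([-0.59414337,  0.05113377,  1.21319699])}
top {'fx': 516.3686615872713, 'fy': 516.3686615872713, 'cx': 283.12338575166507, 'cy': 221.78769654798256, 'R': array([[ 0.02222518, -0.99952864,  0.02117857],
       [-0.99390562, -0.02437802, -0.107505  ],
       [ 0.10797062, -0.01866018, -0.99397894]]), 't': array([-0.08292089,  0.57049628,  1.46308201])}
```

View pics/side0.png

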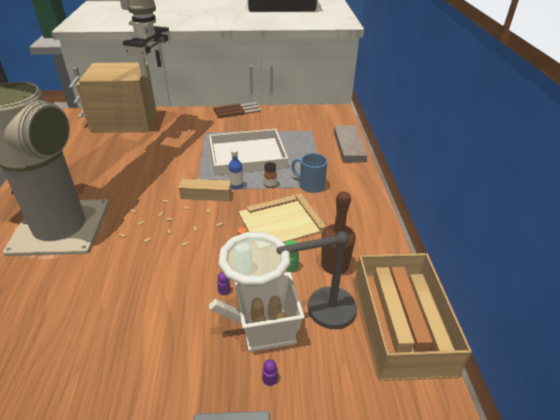

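View pics/top0.png

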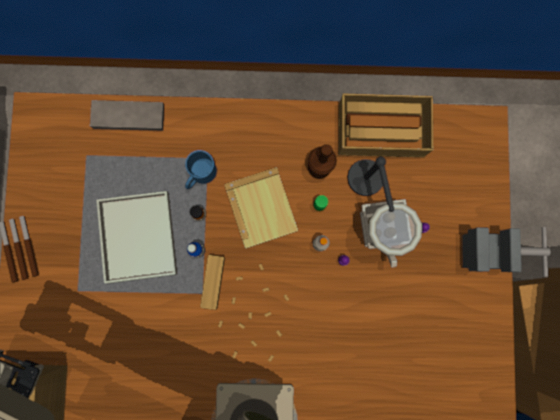

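```bash
cat > h.py <<'E'
from plant import robot, viewer, order
import cv2, numpy as np
from scipy.spatial.transform import Rotation as Rot
CAL={n:viewer.get_calibration(n) for n in("side","top")}
def ray(n,u,v):
    c=CAL[n]; d=c["R"].T@np.array([(u-c["cx"])/c["fx"],(v-c["cy"])/c["fy"],1]); return -c["R"].T@c["t"],d/np.linalg.norm(d)
def onz(n,u,v,z):
    o,d=ray(n,u,v); return o+d*(z-o[2])/d[2]
def proj(n,X):
    c=CAL[n]; p=np.atleast_2d(X)@c["R"].T+c["t"]; return np.c_[c["fx"]*p[:,0]/p[:,2]+c["cx"],c["fy"]*p[:,1]/p[:,2]+c["cy"]]
def tri(a,b):
    (o1,d1),(o2,d2)=ray("top",*a),ray("side",*b); A=np.c_[d1,-d2]; s=np.linalg.lstsq(A,o2-o1,rcond=None)[0]
    p,q=o1+s[0]*d1,o2+s[1]*d2; return (p+q)/2,np.linalg.norm(p-q)
def st():
    s=robot.read_state(); M=Rot.from_rotvec(s["orientation"]).as_matrix()
    np.set_printoptions(precision=4,suppress=True); print("t%.2f q%s p%s\n%s\nF%s open%.4f"%(s["t"],s["q"],s["tool_pos"],M,s["force"],s["opening"])); return s,M
E
python3 - <<'E'
from h import *
s,M=st()
print(-CAL["top"]["R"].T@CAL["top"]["t"],-CAL["side"]["R"].T@CAL["side"]["t"])
for n,uv,z in [("tray c",(136,237),.04),("mallet",(323,160),.03),("ring",(395,229),.214),("lampbase",(367,178),.01),("board",(262,207),.01),("mug",(201,167),.09),("blank",(212,281),.045),("glue/b",(195,248),.07),("jar",(197,212),.07),("green",(321,202),.07),("jar2",(321,243),.07),("blockgrey",(127,115),.02)]: print(n,onz("top",*uv,z))
t=cv2.imread("pics/top0.png"); d=cv2.imread("pics/side0.png")
a=cv2.resize(t[150:290,215:445],None,fx=3.4,fy=3.4,interpolation=3); cv2.imwrite("pics/c_top.png",a)
b=cv2.resize(d[190:390,200:360],None,fx=3,fy=3,interpolation=3); cv2.imwrite("pics/c_side.png",b)
E
```

```text
t0.10 q[ 1.1526  0.1311  1.4892 -0.      1.523  -0.0854] p[0.1958 0.5667 0.2365]
[[-0.9451  0.3267 -0.0007]
 [ 0.3267  0.9451 -0.0015]
 [ 0.0001 -0.0016 -1.    ]]
F[ 1.0926 -0.0932 -0.0765] open0.0929
[ 0.4109 -0.0417  1.5174] [ 0.5486 -0.9397  0.8021]
tray c [0.5175 0.3492 0.04  ]
mallet [ 0.7581 -0.1828  0.03  ]
ring [ 0.541  -0.3515  0.214 ]
lampbase [ 0.7117 -0.3165  0.01  ]
board [ 0.6169 -0.0068  0.01  ]
mug [0.7148 0.1652 0.09  ]
blank [0.3977 0.1279 0.045 ]
glue/b [0.4884 0.1758 0.07  ]
jar [0.5899 0.1743 0.07  ]
green [ 0.6272 -0.175   0.07  ]
jar2 [ 0.5107 -0.1767  0.07  ]
blockgrey [0.8805 0.4001 0.02  ]
```

View pics/c_top.png

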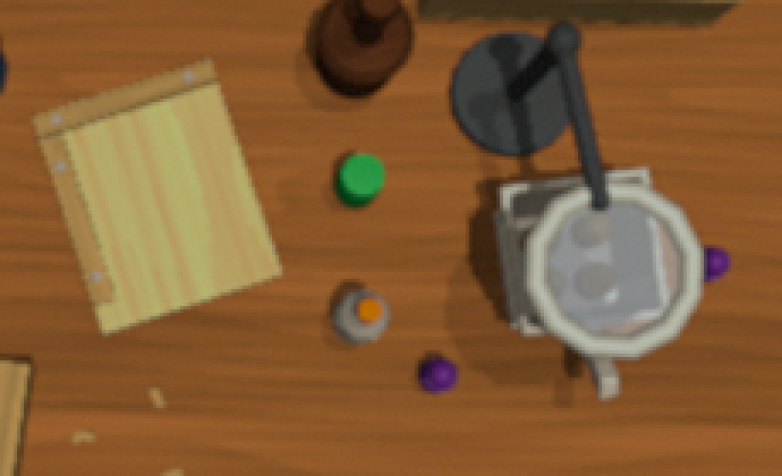

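View pics/c_side.png

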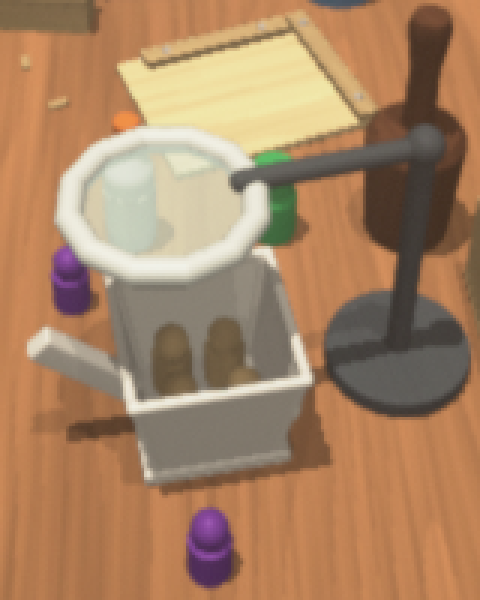

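Call:
{"api": "apply_moves", "payload": {
  "deltas": [
    [93, [0, 62, 0], 0],
    [93, [0, 62, 0], 0],
    [93, [0, 62, 0], 0],
    [93, [0, 62, 0], 0],
    [93, [0, 62, 0], 0]
  ]
}}

```text
t: 0.72
tool_pos: [0.2817, 0.8129, 0.2405]
orientation: [-0.52, -3.098, -0.001]
force: [0.7, 0.5, 0.3]
opening: 0.093
```

Call:
{"api": "apply_moves", "payload": {
  "deltas": [
    [93, [0, 62, 0], 0],
    [93, [0, 62, 0], 0],
    [93, [0, 62, 0], 0],
    [93, [0, 62, 0], 0]
  ]
}}

```text
t: 1.23
tool_pos: [0.3097, 0.8937, 0.2085]
orientation: [0.515, 3.065, 0.23]
force: [-0.6, -0.0, 1.1]
opening: 0.093
```

```bash
python3 -c "
from h import *
st()"
```

```text
t1.23 q[ 1.1797  1.2208  0.0248  0.009   1.7464 -0.056 ] p[0.3097 0.8937 0.2085]
[[-0.9451  0.3231  0.0486]
 [ 0.3267  0.9345  0.1411]
 [ 0.0001  0.1493 -0.9888]]
F[-0.583  -0.0233  1.1105] open0.0930
```

Call:
{"api": "apply_moves", "payload": {
  "deltas": [
    [93, [0, 62, 0], 0],
    [93, [0, 62, 0], 0],
    [93, [0, 62, 0], 0],
    [93, [0, 62, 0], 0],
    [93, [0, 62, 0], 0]
  ]
}}

```text
t: 1.85
tool_pos: [0.3358, 0.9694, 0.2255]
orientation: [0.501, 2.984, 0.571]
force: [0.6, -0.5, 1.2]
opening: 0.093
```

Call:
{"api": "apply_moves", "payload": {
  "deltas": [
    [93, [0, -40, 0], 0],
    [93, [0, -40, 0], 0]
  ]
}}

```text
t: 2.1
tool_pos: [0.3238, 0.933, 0.2094]
orientation: [0.501, 2.984, 0.571]
force: [0.4, 1.0, -0.2]
opening: 0.093
```

```bash
python3 -c "
from h import *
st()"
```

```text
t2.10 q[ 1.1767  0.934   0.5168  0.0233  1.313  -0.0629] p[0.3238 0.933  0.2094]
[[-0.9451  0.3036  0.1208]
 [ 0.3268  0.8783  0.3491]
 [-0.0001  0.3694 -0.9293]]
F[ 0.4299  1.0343 -0.2031] open0.0930
```

```bash
python3 - <<'E'
from h import *
for uv in [(200,105),(120,128),(85,125),(155,125),(370,155)]: print(uv,onz("side",*uv,0))
print(onz("top",60,415,0),onz("top",60,360,0), onz("top",5,100,0), onz("top",280,70,0),onz("top",5,300,0))
E
```

```text
(200, 105) [0.3236397  0.74938627 0.        ]
(120, 128) [0.03847412 0.56347396 0.        ]
(85, 125) [-0.10022575  0.59254261  0.        ]
(155, 125) [0.16655766 0.58228684 0.        ]
(370, 155) [0.94317054 0.33559085 0.        ]
[0.01309928 0.54603515 0.        ] [1.64352191e-01 5.56374866e-01 2.22044605e-16] [0.9224694  0.77186939 0.        ] [ 1.04147511e+00 -5.02619377e-02  2.22044605e-16] [0.32988636 0.72468971 0.        ]
```

Call:
{"api": "apply_moves", "payload": {
  "deltas": [
    [93, [-62, 40, 10], 0],
    [93, [-62, 40, 10], 0],
    [93, [-62, 40, 15], 0],
    [93, [-62, 40, 15], 0]
  ]
}}

```text
t: 2.6
tool_pos: [0.51, 0.9258, 0.2016]
orientation: [0.499, 2.939, 0.674]
force: [0.1, 0.9, -0.2]
opening: 0.0926
```

```bash
python3 -c "
from h import *
st()"
```

```text
t2.60 q[ 0.9854  1.2642  0.0249  0.0999  1.4107 -0.243 ] p[0.51   0.9258 0.2016]
[[-0.9432  0.2946  0.1534]
 [ 0.332   0.8497  0.4096]
 [-0.0097  0.4373 -0.8993]]
F[ 0.0518  0.9232 -0.1709] open0.0926
```

Call:
{"api": "apply_moves", "payload": {
  "deltas": [
    [93, [-60, 0, -55], 0],
    [93, [-60, 0, -55], 0],
    [93, [-60, -20, -55], 0],
    [93, [-40, -40, -55], 0],
    [93, [0, -40, -55], 0]
  ]
}}

```text
t: 3.22
tool_pos: [0.6095, 0.7071, 0.3616]
orientation: [0.503, 2.934, 0.681]
force: [0.3, 0.5, 1.7]
opening: 0.0928
```

```bash
cat > kin.py <<'E'
from h import *
from scipy.optimize import least_squares
def fk(q,P):
    r0,z0,L1,L2,L3,e=P; E=Rot.from_euler
    R=E('z',q[0]); p=np.array([0,0,z0])+R.apply([r0,0,0])
    R=R*E('y',q[1]); p=p+R.apply([0,0,L1]); R=R*E('y',q[2]); p=p+R.apply([e,0,L2])
    R=R*E('z',q[3])*E('y',q[4]); p=p+R.apply([0,0,L3]); return p,R*E('z',q[5]+np.pi/2)
D=[([1.15259,.131175,1.489255,0,1.523016,-.085395],[.19578,.56659,.23639]),([1.1797,1.2208,.0248,.009,1.7464,-.056],[.3097,.8937,.2085]),
([1.1767,.934,.5168,.0233,1.313,-.0629],[.3238,.933,.2094]),([.9854,1.2642,.0249,.0999,1.4107,-.243],[.51,.9258,.2016])]
def fit(extra=[]):
    d=D+extra; f=lambda P: np.concatenate([fk(q,P)[0]-p for q,p in d]); s=least_squares(f,[0,.35,.45,.45,.25,0]); return s.x,np.abs(s.fun).max()
E
python3 - <<'E'
from kin import *
s,M=st()
P,err=fit([(s["q"],s["tool_pos"])]); print(P,err); print(fk(s["q"],P)[1].as_matrix())
E
```

```text
t3.23 q[ 0.7256  0.6837  0.6339  0.2085  1.4147 -0.495 ] p[0.6095 0.7071 0.3616]
[[-0.9419  0.2965  0.158 ]
 [ 0.3358  0.8463  0.4135]
 [-0.0111  0.4425 -0.8967]]
F[0.3369 0.4751 1.6878] open0.0928
[0.0564 0.4289 0.3397 0.4894 0.4808 0.0269] 0.04862532062204389
[[-0.9419  0.2965  0.158 ]
 [ 0.3358  0.8463  0.4135]
 [-0.0111  0.4425 -0.8967]]
```

```bash
cat > k2.py <<'E'
from kin import *
def A(q):
    E=Rot.from_euler; R=E('z',q[0]); c=[R.as_matrix()[:,0],[0,0,1]]
    for ang,ax in((q[1],'y'),(q[2],'y')): R=R*E(ax,ang); m=R.as_matrix(); c+=[m[:,0],m[:,2]]
    R=R*E('z',q[3])*E('y',q[4]); m=R.as_matrix(); c+=[m[:,2]]; return np.array(c).T,R*E('z',q[5]+np.pi/2)
E
python3 - <<'E'
from k2 import *
s=robot.read_state(); d=D+[(s["q"],s["tool_pos"])]
M=np.vstack([A(q)[0] for q,_ in d]); y=np.concatenate([p for _,p in d])
P,_,rk,sv=np.linalg.lstsq(M,y,rcond=None); print(P,rk,sv,np.round((M@P-y)*1000,1))
E
```

```text
[0.05361101 0.4312399  0.00108203 0.33970128 0.02882243 0.49122606
 0.48086   ] 7 [4.35917678 3.77385854 0.94555918 0.86474799 0.30655174 0.10100825
 0.097579  ] [ 42.8 -29.8  -2.5  36.9 -42.1  -7.6  48.6  -9.3   6.3  37.7 -14.    7.6
  29.   -9.4  -3.8]
```

```bash
sed -i "s/c=\[R.as_matrix()\[:,0\],\[0,0,1\]\]/c=[R.as_matrix()[:,0],R.as_matrix()[:,1],[0,0,1]]/" k2.py; python3 - <<'E'
from k2 import *
s=robot.read_state(); d=D+[(s["q"],s["tool_pos"])]; print(s["q"],s["tool_pos"])
M=np.vstack([A(q)[0] for q,_ in d]); y=np.concatenate([p for _,p in d])
P,_,rk,sv=np.linalg.lstsq(M,y,rcond=None); print(P,rk,sv,np.round((M@P-y)*1000,1))
E
```

```text
[ 0.72560102  0.68372535  0.63391521  0.20850267  1.41468495 -0.49497855] [0.60946109 0.70707969 0.36159594]
[-8.30256767e-05  5.11903938e-02  3.18162598e-01  2.30671823e-05
  3.69103901e-01  6.17800414e-02  5.53463409e-01  3.58534795e-01] 8 [4.35940918 3.77385854 2.23953369 0.94365925 0.86474799 0.2831275
 0.10100825 0.09688396] [ 0. -0.  0. -0. -0. -0.  0.  0. -0. -0.  0.  0.  0. -0.  0.]
```

```bash
python3 - <<'E'
from h import *
T=lambda u,v:(u/3.4+215,v/3.4+150); S=lambda u,v:(u/3+200,v/3+190)
for n,u,v in [("TL(+x+y)",500,186),("TR(+x-y)",650,170),("BL(-x+y)",520,333)]: print("top",n,onz("top",*T(u,v),.1)*1000)
for n,u,v in [("near(-x-y)",132,411),("right(+x-y)",310,381),("back right",275,250),("backleft",107,282)]: print("side",n,onz("side",*S(u,v),.1)*1000)
for n,u,v in [("foot near",147,482),("foot right",290,458)]: print("side",n,onz("side",*S(u,v),.0)*1000)
print("handle tip",tri(T(607,383),S(42,345)))
# ring
print("ring top",onz("top",*T(616,268),.214)*1000,"side",onz("side",*S(163,203),.214)*1000)
for n,u,v in [("corner outer",38,115),("ibat",62,135),("+x right top",212,62),("board -x-y",282,272),("board -x+y",105,333),("bat in right",218,82),("y bat bottom",112,300)]: print(n,onz("top",*T(u,v),.019 if "b" in n else .009)*1000)
E
```

```text
top TL(+x+y) [ 617.99669137 -286.68245675  100.        ]
top TR(+x-y) [ 634.35933875 -410.0151571   100.        ]
top BL(-x+y) [ 498.10354049 -303.63658639  100.        ]
side near(-x-y) [ 517.80997806 -428.16436188  100.        ]
side right(+x-y) [ 633.64799548 -409.77524544  100.        ]
side back right [ 619.76534415 -294.03278633  100.        ]
side backleft [ 499.49242274 -319.24030628  100.        ]
side foot near [ 524.24622097 -414.59421346    0.        ]
side foot right [ 625.12171754 -399.70033853    0.        ]
handle tip (array([ 0.45836354, -0.37415676,  0.10179484]), np.float64(0.0017522734412757902))
ring top [ 541.50913306 -354.52423187  214.        ] side [ 541.10745204 -356.33980221  214.        ]
corner outer [683.43351972 100.80427138   9.        ]
ibat [664.68323766  78.61173287  19.        ]
+x right top [734.3315902  -49.28651082   9.        ]
board -x-y [ 550.6297566  -113.54387678   19.        ]
board -x+y [494.76215516  36.45540967  19.        ]
bat in right [714.68977994 -54.85030654  19.        ]
y bat bottom [523.09634572  31.32922027  19.        ]
```

```bash
cat > ik.py <<'E'
from k2 import *
P=np.array([0,.0511904,.3181626,0,.3691039,.06178,.5534634,.3585348])
LO=np.array([-2.96,-.89,.02,-1.34,0,-2.66]); HI=np.array([2.96,2.26,2.5,4.48,2.73,2.66])
def fk(q): a,R=A(q); return a@P,R
def Rt(th,az,yaw):  # lean th, azimuth az(deg), yaw: 0 -> tool y horizontal left(+), tool x down/back
    z=np.array([np.sin(th)*np.cos(az),np.sin(th)*np.sin(az),-np.cos(th)]); y=np.array([-np.sin(az),np.cos(az),0]); return Rot.from_matrix(np.c_[np.cross(y,z),y,z])*Rot.from_euler('z',yaw)
def ik(p,R,seeds):
    best=None
    for s in seeds:
        f=lambda q:(lambda t:np.r_[t[0]-p,.3*(t[1].inv()*R).as_rotvec()])(fk(q))
        r=least_squares(f,np.clip(s,LO+.01,HI-.01),bounds=(LO,HI),xtol=1e-12,ftol=1e-12)
        e=np.abs(r.fun).max()
        if best is None or e<best[1]-1e-6: best=(r.x,e)
        if e<1e-5: return r.x,e
    return best
E
cat > plan1.py <<'E'
from ik import *
az=np.radians(19.5)
S0=[np.array([-.7,.2,1.5,j4,1.0,j6]) for j4 in(0.5,-.8,1.5) for j6 in(-1.6,0,1.6)]
for th in (45,52,58,64):
  for y0 in (np.pi,0):
    t=np.radians(th)
    for n,p,yw in [("grasp",(.472,-.372,.091),y0),("draw",(.40,-.40,.10),y0),("lift",(.42,-.33,.25),y0),("pour0",(.45,.33,.25),y0),("pour90",(.45,.33,.22),y0+np.pi/2*(1 if y0==0 else -1)),("pour-90",(.45,.33,.22),y0-np.pi/2*(1 if y0==0 else -1)),("pour180",(.45,.33,.2),y0+np.pi),("home",(.542,-.02,.10),y0)]:
        q,e=ik(np.array(p),Rt(t,az,yw),S0); print(th,round(y0),n,q.round(2),"%.4f"%e)
E
python3 plan1.py
```

```text
45 3 grasp [-1.2   0.18  1.93  0.87  1.18 -0.38] 0.0000
45 3 draw [-1.35  0.16  1.93  0.82  1.29 -0.46] 0.0000
45 3 lift [-1.27 -0.22  2.    0.79  1.45 -0.18] 0.0000
45 3 pour0 [ 0.7  -0.66  2.31 -0.37  0.77  2.1 ] 0.0000
45 3 pour90 [ 0.7  -0.64  2.35 -0.39  0.71  0.57] 0.0000
45 3 pour-90 [ 0.7  -0.64  2.35 -0.39  0.71 -2.58] 0.0000
45 3 pour180 [ 0.7  -0.61  2.38 -0.42  0.67 -0.98] 0.0000
45 3 home [-0.49 -0.42  2.46  0.89  0.74  0.17] 0.0000
45 0 grasp [-1.23  0.2   1.95  0.92  1.18  2.66] 0.0123
45 0 draw [-1.36  0.16  1.94  0.83  1.29  2.66] 0.0030
45 0 lift [-1.37 -0.16  2.05  0.9   1.48  2.66] 0.0424
45 0 pour0 [ 0.7  -0.66  2.31 -0.37  0.77 -1.04] 0.0000
45 0 pour90 [ 0.7  -0.64  2.35 -0.39  0.71  0.57] 0.0000
45 0 pour-90 [ 0.7  -0.64  2.35 -0.39  0.71 -2.58] 0.0000
45 0 pour180 [ 0.7  -0.61  2.38 -0.42  0.67  2.17] 0.0000
45 0 home [-0.38 -0.49  2.45  0.67  0.68 -2.66] 0.0191
52 3 grasp [-1.26  0.24  1.94  0.99  1.23 -0.51] 0.0000
52 3 draw [-1.41  0.22  1.93  0.92  1.34 -0.57] 0.0000
52 3 lift [-1.34 -0.18  2.03  0.91  1.48 -0.28] 0.0000
52 3 pour0 [ 0.74 -0.74  2.42 -0.5
[... 1799 characters left out ...]
93  0.56  2.66] 0.0120
64 3 pour90 [ 0.85 -0.63  2.5  -1.11  0.54  1.31] 0.0142
64 3 pour-90 [ 0.85 -0.63  2.5  -1.11  0.54 -1.83] 0.0142
64 3 pour180 [ 0.86 -0.56  2.5  -1.22  0.53 -0.13] 0.0164
64 3 home [-0.7  -0.17  2.5   1.52  0.93 -0.61] 0.0152
64 0 grasp [-1.33  0.37  1.93  1.16  1.35  2.44] 0.0000
64 0 draw [-1.48  0.37  1.91  1.07  1.46  2.41] 0.0000
64 0 lift [-1.43 -0.08  2.07  1.09  1.56  2.66] 0.0041
64 0 pour0 [ 0.83 -0.73  2.5  -0.97  0.57 -0.43] 0.0102
64 0 pour90 [ 0.85 -0.63  2.5  -1.11  0.54  1.31] 0.0142
64 0 pour-90 [ 0.85 -0.63  2.5  -1.11  0.54 -1.83] 0.0142
64 0 pour180 [ 0.77 -0.64  2.5  -0.92  0.48  2.66] 0.0277
64 0 home [-0.7  -0.17  2.5   1.52  0.93  2.53] 0.0152
```

```bash
cat >> ik.py <<'E'
def world(dp,n):
    s=robot.read_state(); M=Rot.from_rotvec(s["orientation"]).as_matrix(); d=M.T@np.array(dp)/n*1000; print(n,"rows of",d.round(1))
E
python3 - <<'E'
from ik import *
S0=[np.array([-.4,-.3,2.4,j4,.8,j6]) for j4 in(0.5,.9,1.3) for j6 in(-.5,.2)]
for az in (10,16,19.5,24):
  for th in (46,48,50,52):
    q,e=ik(np.array([.633,.012,.1])+np.r_[Rot.from_euler('z',19.5,degrees=True).apply([-.096,0,0])],Rt(np.radians(th),np.radians(az),np.pi),S0); print(az,th,q.round(2),"%.4f"%e)
world([-.03,-.457,.39],10)
E
```

```text
10 46 [-0.39 -0.49  2.5   0.79  0.58  0.45] 0.0049
10 48 [-0.41 -0.47  2.5   0.86  0.58  0.37] 0.0093
10 50 [-0.43 -0.45  2.5   0.94  0.58  0.28] 0.0137
10 52 [-0.45 -0.43  2.5   1.02  0.58  0.19] 0.0179
16 46 [-0.47 -0.47  2.49  0.89  0.68  0.23] 0.0000
16 48 [-0.49 -0.45  2.5   0.97  0.68  0.15] 0.0025
16 50 [-0.51 -0.43  2.5   1.04  0.69  0.07] 0.0060
16 52 [-0.53 -0.4   2.5   1.11  0.7  -0.02] 0.0093
19.5 46 [-0.5  -0.43  2.47  0.93  0.74  0.13] 0.0000
19.5 48 [-0.52 -0.43  2.49  1.    0.74  0.05] 0.0000
19.5 50 [-0.54 -0.42  2.5   1.07  0.74 -0.03] 0.0010
19.5 52 [-0.57 -0.39  2.5   1.13  0.76 -0.1 ] 0.0039
24 46 [-0.54 -0.37  2.43  0.95  0.81  0.02] 0.0000
24 48 [-0.56 -0.37  2.44  1.01  0.82 -0.05] 0.0000
24 50 [-0.59 -0.36  2.46  1.08  0.82 -0.12] 0.0000
24 52 [-0.61 -0.35  2.48  1.14  0.83 -0.19] 0.0000
10 rows of [-13.  -22.3 -54.3]
```

Call:
{"api": "apply_moves", "payload": {
  "deltas": [
    [93, [-13, -22, -54], 0],
    [93, [-13, -22, -54], 0],
    [93, [-13, -22, -54], 0],
    [93, [-13, -22, -54], 0],
    [93, [-13, -22, -54], 0]
  ]
}}

```text
t: 3.85
tool_pos: [0.5931, 0.4823, 0.5583]
orientation: [0.498, 2.934, 0.684]
force: [0.9, 0.2, 0.0]
opening: 0.0932
```

Call:
{"api": "apply_moves", "payload": {
  "deltas": [
    [93, [-13, -22, -54], 0],
    [93, [-13, -22, -54], 0],
    [93, [-13, -22, -54], 0],
    [93, [-13, -22, -54], 0],
    [93, [-13, -22, -54], 0]
  ]
}}

```text
t: 4.47
tool_pos: [0.581, 0.2671, 0.7459]
orientation: [0.499, 2.932, 0.689]
force: [1.7, 1.0, 0.7]
opening: 0.0926
```

```bash
python3 -c "
from ik import *
st()
world([.3,0,0],5)"
```

```text
t4.47 q[ 0.1243  0.4778  0.1254  0.5268  2.2363 -0.7168] p[0.581  0.2671 0.7459]
[[-0.9427  0.2934  0.159 ]
 [ 0.3335  0.8448  0.4184]
 [-0.0116  0.4475 -0.8942]]
F[1.6552 0.9503 0.7141] open0.0926
5 rows of [-56.6  17.6   9.5]
```

```bash
python3 -c "
from ik import *
world([.2,-.07,.07],4)"
```

```text
4 rows of [-53.2   7.7 -15. ]
```

Call:
{"api": "apply_moves", "payload": {
  "deltas": [
    [93, [-53, 8, -15], 0],
    [93, [-53, 8, -15], 0],
    [93, [-53, 8, -15], 0],
    [93, [-53, 8, -15], 0]
  ]
}}

```text
t: 4.97
tool_pos: [0.6958, 0.1873, 0.7132]
orientation: [0.508, 2.818, 0.768]
force: [-0.3, -0.4, 0.9]
opening: 0.0931
```

```bash
python3 -c "
from ik import *
s,M=st(); z=M[:,2]; print(np.degrees([np.arccos(-z[2]),np.arctan2(z[1],z[0])]))
world(np.array([.694,.266,-.669])-z,4)"
```

```text
t4.97 q[-0.0468  0.6292  0.0241  0.5891  2.134  -0.8508] p[0.6958 0.1873 0.7132]
[[-0.9261  0.2777  0.2555]
 [ 0.3689  0.8086  0.4583]
 [-0.0793  0.5187 -0.8513]]
F[-0.296  -0.3708  0.9361] open0.0931
[31.6489 60.8638]
4 rows of [-122.9   15.2  -32.8]
```

Call:
{"api": "apply_moves", "payload": {
  "deltas": [
    [93, [-56, 0, -10], 0],
    [93, [-56, 0, -10], 0],
    [93, [-56, 0, -10], 0],
    [93, [-56, 0, -10], 0],
    [93, [-56, 0, -10], 0]
  ]
}}

```text
t: 5.6
tool_pos: [0.8142, 0.0644, 0.6663]
orientation: [0.523, 2.647, 0.829]
force: [0.4, 0.6, 0.0]
opening: 0.093
```

```bash
python3 -c "
from ik import *
s,M=st(); z=M[:,2]; print(np.degrees([np.arccos(-z[2]),np.arctan2(z[1],z[0])]))
world(np.array([.694,.266,-.669])-z,4)"
```

```text
t5.60 q[-0.234   0.7419  0.0235  0.645   1.9504 -1.0374] p[0.8142 0.0644 0.6663]
[[-0.8825  0.2466  0.4004]
 [ 0.4309  0.765   0.4786]
 [-0.1882  0.5949 -0.7814]]
F[0.3889 0.5976 0.0035] open0.0930
[38.6084 50.0871]
4 rows of [-93.   -5.8 -18. ]
```

Call:
{"api": "apply_moves", "payload": {
  "deltas": [
    [93, [-56, -10, -10], 0],
    [93, [-56, -10, -10], 0],
    [93, [-56, -10, -10], 0],
    [93, [-56, -10, -10], 0],
    [93, [-56, -10, -10], 0]
  ]
}}

```text
t: 6.22
tool_pos: [0.8889, -0.0884, 0.6272]
orientation: [0.546, 2.467, 0.843]
force: [0.7, 1.1, -0.5]
opening: 0.093
```

```bash
python3 -c "
from ik import *
s,M=st(); z=M[:,2]; print(np.degrees([np.arccos(-z[2]),np.arctan2(z[1],z[0])]))
world(np.array([.694,.266,-.669])-z,4)"
```

```text
t6.22 q[-0.4201  0.8393  0.0234  0.7187  1.7885 -1.2124] p[ 0.8889 -0.0884  0.6272]
[[-0.8083  0.213   0.5488]
 [ 0.5044  0.7314  0.4589]
 [-0.3037  0.6478 -0.6987]]
F[ 0.693   1.1113 -0.456 ] open0.0930
[45.6772 39.9026]
4 rows of [-55.9 -22.7  -7.4]
```

```bash
python3 -c "
from ik import *
world([-.32,-.5,0],10)
world([.145,-.193,.03],4)"
```

```text
10 rows of [  0.6 -43.4 -40.5]
4 rows of [-55.9 -22.7  -7.5]
```

Call:
{"api": "apply_moves", "payload": {
  "deltas": [
    [93, [0, -43, -40], 0],
    [93, [0, -43, -40], 0],
    [93, [0, -43, -40], 0],
    [93, [0, -43, -40], 0],
    [93, [0, -43, -40], 0]
  ]
}}

```text
t: 6.85
tool_pos: [0.7315, -0.3375, 0.6293]
orientation: [0.545, 2.467, 0.842]
force: [1.4, 0.9, 0.7]
opening: 0.093
```

Call:
{"api": "apply_moves", "payload": {
  "deltas": [
    [93, [0, -43, -40], 0],
    [93, [0, -43, -40], 0],
    [93, [0, -43, -40], 0],
    [93, [0, -43, -40], 0],
    [93, [-56, -23, -7], 0]
  ]
}}

```text
t: 7.48
tool_pos: [0.5987, -0.5259, 0.5862]
orientation: [0.576, 2.394, 0.795]
force: [0.9, 0.5, -0.2]
opening: 0.0929
```

Call:
{"api": "apply_moves", "payload": {
  "deltas": [
    [93, [-56, -23, -7], 0],
    [93, [-56, -23, -7], 0],
    [93, [-56, -23, -7], 0],
    [93, [-56, -23, -7], 0]
  ]
}}

```text
t: 7.98
tool_pos: [0.6529, -0.5968, 0.5456]
orientation: [0.621, 2.259, 0.698]
force: [-0.0, 0.7, 0.3]
opening: 0.0928
```

```bash
python3 -c "
from ik import *
s,M=st(); z=M[:,2]; print(np.degrees([np.arccos(-z[2]),np.arctan2(z[1],z[0])]))
print(np.array([.694,.266,-.669])-z)
world(np.array([.694,.266,-.669])-z,4)"
```

```text
t7.97 q[-1.1247  0.9804  0.0234  0.9615  1.8779 -1.7208] p[ 0.6529 -0.5968  0.5456]
[[-0.6525  0.2313  0.7216]
 [ 0.5981  0.742   0.303 ]
 [-0.4653  0.6293 -0.6225]]
F[-0.0021  0.7128  0.2589] open0.0928
[51.5007 22.7773]
[-0.0276 -0.037  -0.0465]
4 rows of [  4.4 -15.8  -0.5]
```

```bash
python3 - <<'E'
from ik import *
t=cv2.imread("pics/top0.png"); hsv=cv2.cvtColor(t,cv2.COLOR_BGR2HSV)
print(hsv[210,262],hsv[185,262],hsv[181,250],hsv[220,243],hsv[250,300])
def quad(m,sl,zs):
    cs,_=cv2.findContours(m,cv2.RETR_EXTERNAL,cv2.CHAIN_APPROX_NONE); c=max(cs,key=cv2.contourArea)
    b=cv2.boxPoints(cv2.minAreaRect(c)); print(cv2.contourArea(c),cv2.minAreaRect(c))
    pts=c[:,0,:].astype(float); 
    # split contour by nearest rect side, trim, line fit
    L=[]
    for i in range(4):
        a,d=b[i],b[(i+1)%4]; e=(d-a)/np.linalg.norm(d-a); n=np.array([-e[1],e[0]]); s=(pts-a)@e; dist=abs((pts-a)@n)
        k=(dist<5)&(s>.15*np.linalg.norm(d-a))&(s<.85*np.linalg.norm(d-a)); vx,vy,x,y=cv2.fitLine(pts[k].astype(np.float32),cv2.DIST_HUBER,0,.01,.01).ravel(); L.append((x,y,vx,vy))
    for x,y,vx,vy in L:
        for z in zs:
            A_,B_=onz("top",x-20*vx,y-20*vy,z),onz("top",x+20*vx,y+20*vy,z); dd=B_-A_; print("z%.3f mid"%z,(onz("top",x,y,z)*1000).round(1),"dir",np.degrees(np.arctan2(dd[1],dd[0])).round(2))
H,S,V=cv2.split(hsv)
m=np.zeros_like(H); m[160:255,215:305]=((V>185)&(H>18)&(H<34)).astype(np.uint8)[160:255,215:305]*255
m=cv2.morphologyEx(m,cv2.MORPH_OPEN,np.ones((3,3))); quad(m,None,(.009,.019))
print("tray"); m=np.zeros_like(H); m[180:295,85:185]=((S<80)&(V>140)).astype(np.uint8)[180:295,85:185]*255; quad(m,None,(.04,))
for az,th in ((22.8,51.5),):
  for y,p in (("home",[.633-.091,.012-.032,.1]),("home+",[.633-.091,.012-.032,.13])):
    print(ik(np.array(p),Rt(np.radians(th),np.radians(az),np.pi),[np.array([-.6,-.35,2.45,1.1,.8,-.2])]))
E
```

```text
[ 21 125 181] [ 26 108 181] [ 18 142 147] [ 23 119 159] [ 14 184 132]Traceback (most recent call last):
  File "<stdin>", line 18, in <module>
  File "<stdin>", line 5, in quad
ValueError: max() iterable argument is empty
```

Call:
{"api": "apply_moves", "payload": {
  "deltas": [
    [93, [0, 0, -40], 0.184],
    [93, [0, 0, -40], 0.184],
    [93, [0, 0, -40], 0.184],
    [93, [0, 0, 0], 0.184],
    [93, [0, 0, 0], 0.184]
  ]
}}

```text
t: 8.6
tool_pos: [0.5557, -0.6127, 0.6078]
orientation: [1.69, 1.863, 1.099]
force: [0.7, -0.2, 0.4]
opening: 0.0931
```

Call:
{"api": "apply_moves", "payload": {
  "deltas": [
    [93, [0, 0, 0], 0.184],
    [93, [0, 0, 0], 0.184],
    [93, [0, 0, 0], 0.184],
    [93, [0, 0, 0], 0.184],
    [93, [0, 0, 0], 0.184]
  ]
}}

```text
t: 9.22
tool_pos: [0.5565, -0.6123, 0.6072]
orientation: [2.624, 1.032, 1.378]
force: [-0.6, 0.4, 0.6]
opening: 0.0928
```

Call:
{"api": "apply_moves", "payload": {
  "deltas": [
    [93, [0, 0, 0], 0.184],
    [93, [0, 0, 0], 0.184]
  ]
}}

```text
t: 9.48
tool_pos: [0.5565, -0.6123, 0.6072]
orientation: [-2.64, -0.51, -1.293]
force: [-0.1, 0.7, -0.6]
opening: 0.093
```

```bash
python3 -c "
from ik import *
s,M=st(); z=M[:,2]; print(np.degrees([np.arccos(-z[2]),np.arctan2(z[1],z[0])]))
world(np.array([.36,-.45,.36])-s['tool_pos'],5)"
```

```text
t9.47 q[-1.2485  0.9063  0.0231  1.034   1.9804  0.5002] p[ 0.5565 -0.6123  0.6072]
[[ 0.5685  0.3684  0.7355]
 [ 0.2323 -0.9296  0.2861]
 [ 0.7892  0.0082 -0.6141]]
F[-0.0993  0.691  -0.5755] open0.0930
[52.1131 21.2546]
5 rows of [-53.8 -45.1  10.7]
```

Call:
{"api": "apply_moves", "payload": {
  "deltas": [
    [93, [-45, -38, 9], 0],
    [93, [-45, -38, 9], 0],
    [93, [-45, -38, 9], 0],
    [93, [-45, -38, 9], 0],
    [93, [-45, -38, 9], 0]
  ]
}}

```text
t: 10.1
tool_pos: [0.4363, -0.5211, 0.4613]
orientation: [-2.639, -0.516, -1.301]
force: [-0.3, -1.2, 0.2]
opening: 0.0928
```

```bash
cat > meas.py <<'E'
from ik import *
def quad(m,zs):
    cs,_=cv2.findContours(m,cv2.RETR_EXTERNAL,cv2.CHAIN_APPROX_NONE); c=max(cs,key=cv2.contourArea)
    b=cv2.boxPoints(cv2.minAreaRect(c)); print(cv2.contourArea(c),cv2.minAreaRect(c))
    pts=c[:,0,:].astype(float)
    for i in range(4):
        a,d=b[i],b[(i+1)%4]; l=np.linalg.norm(d-a); e=(d-a)/l; n=np.array([-e[1],e[0]]); s=(pts-a)@e; dist=abs((pts-a)@n)
        k=(dist<6)&(s>.15*l)&(s<.85*l); vx,vy,x,y=cv2.fitLine(pts[k].astype(np.float32),cv2.DIST_HUBER,0,.01,.01).ravel()
        for z in zs:
            dd=onz("top",x+20*vx,y+20*vy,z)-onz("top",x-20*vx,y-20*vy,z); print("z%.3f mid"%z,(onz("top",x,y,z)*1000).round(1),"dir",np.degrees(np.arctan2(dd[1],dd[0])).round(2))
E
python3 - <<'E'
from meas import *
t=cv2.imread("pics/top0.png"); hsv=cv2.cvtColor(t,cv2.COLOR_BGR2HSV); H,S,V=cv2.split(hsv)
m=np.zeros_like(H); m[160:255,215:305]=((V>150)&(S<137)).astype(np.uint8)[160:255,215:305]*255
m=cv2.morphologyEx(m,cv2.MORPH_OPEN,np.ones((3,3))); quad(m,(.009,.019))
print("tray"); m=np.zeros_like(H); m[180:295,85:185]=((S<80)&(V>140)).astype(np.uint8)[180:295,85:185]*255; quad(m,(.04,))
for p in ([.633-.091,.012-.032,.1],[.633-.091,.012-.032,.13]):
    print(ik(np.array(p),Rt(np.radians(52.1),np.radians(21.25),np.pi),[np.array([-.6,-.35,2.45,1.1,.8,-.2])]))
s,M=st(); world(np.array([.472,-.372,.093])-.09*M[:,2]-s['tool_pos'],5)
E
```

```text
2910.0 ((261.8500061035156, 210.5500030517578), (59.76704025268555, 55.65608215332031), 71.56504821777344)
z0.009 mid [689.3  21.7   9. ] dir -70.4
z0.019 mid [687.5  21.3  19. ] dir -70.4
z0.009 mid [630.6 -83.4   9. ] dir -159.62
z0.019 mid [629.1 -83.2  19. ] dir -159.62
z0.009 mid [521.5 -26.6   9. ] dir -70.89
z0.019 mid [520.8 -26.7  19. ] dir -70.89
z0.009 mid [565.9  52.1   9. ] dir -160.99
z0.019 mid [564.9  51.5  19. ] dir -160.99
tray
5800.0 ((134.79095458984375, 236.7349853515625), (84.77693939208984, 71.53253173828125), 83.92753601074219)
z0.040 mid [636.7 371.2  40. ] dir -81.59
z0.040 mid [531.2 253.5  40. ] dir -171.31
z0.040 mid [402.1 333.3  40. ] dir -81.51
z0.040 mid [506.5 449.9  40. ] dir -171.55
(array([-0.58440045, -0.38560478,  2.49999998,  1.14299525,  0.78858198,
       -0.14522034]), np.float64(0.0014180182683594111))
(array([-0.58397825, -0.48380101,  2.49999997,  1.06157739,  0.83028978,
       -0.02540222]), np.float64(0.0006185877482322022))
t10.10 q[-1.3817  0.2399  1.2131  0.9223  1.7846 -0.0329] p[ 0.4363 -0.5211  0.4613]
[[ 0.5638  0.3701  0.7384]
 [ 0.2362 -0.9289  0.2853]
 [ 0.7914  0.0136 -0.6111]]
F[-0.2971 -1.2115  0.1964] open0.0928
5 rows of [-47.2 -26.   40.8]
```

Call:
{"api": "apply_moves", "payload": {
  "deltas": [
    [93, [-39, -22, 34], 0],
    [93, [-39, -22, 34], 0],
    [93, [-39, -22, 34], 0],
    [93, [-39, -22, 34], 0],
    [93, [-39, -22, 34], 0]
  ]
}}

```text
t: 10.72
tool_pos: [0.4115, -0.4165, 0.2014]
orientation: [-2.64, -0.515, -1.3]
force: [0.3, -0.0, -0.3]
opening: 0.0929
```

```bash
python3 - <<'E'
from ik import *
s,M=st(); world(np.array([.472,-.372,.093])-.09*M[:,2]-s['tool_pos'],1); world(np.array([.472,-.372,.093])-s['tool_pos'],1)
# handle tip + tub check in new picture
cv2.imwrite("pics/side1.png",viewer.read_camera("side")); im=cv2.imread("pics/side1.png")
cv2.imwrite("pics/c1.png",cv2.resize(im[180:400,150:350],None,fx=2.7,fy=2.7,interpolation=3))
# swing
th,az=np.radians(52.1),np.radians(21.25); R0=Rt(th,az,np.pi); g=np.array([-.096,0,.091])
pts=np.array([[sx*k,sy*k,z] for k,z in((.052,0),(.06,.1)) for sx in(1,-1) for sy in(1,-1)])-g
Rz=Rot.from_euler('z',az)
for f in range(0,181,30):
    Q=(R0*Rot.from_euler('z',-np.radians(f))*R0.inv())*Rz; w=Q.apply(pts)*1000; m=Q.apply(np.array([0,0,.1])-g)*1000; d=Q.apply([0,0,1]); print(f,"tilt%.0f"%np.degrees(np.arccos(d[2])),"mouth",m.round(),"dir",d.round(2),"min",w.min(0).round(),"max",w.max(0).round())
q=np.array([.5,-.7,2.4,-.4,.7,2.1])
for f in range(0,181,60):
    q,e=ik(np.array([.534,.357,.215]),R0*Rot.from_euler('z',-np.radians(f)),[q]); print(q.round(2),round(e,4))
E
```

```text
t10.72 q[-1.3902  0.1252  1.8277  0.8954  1.4797 -0.4313] p[ 0.4115 -0.4165  0.2014]
[[ 0.5645  0.3698  0.738 ]
 [ 0.236  -0.929   0.2849]
 [ 0.791   0.0134 -0.6117]]
F[ 0.2746 -0.0421 -0.3399] open0.0929
1 rows of [-41.1 -20.4  33.7]
1 rows of [-41.1 -20.4 123.7]
0 tilt0 mouth [89. 35.  9.] dir [0. 0. 1.] min [ 12. -43. -91.] max [167. 112.   9.]
30 tilt24 mouth [72. 64.  2.] dir [-0.2   0.34  0.92] min [ -10.  -40. -114.] max [164. 143.  30.]
60 tilt46 mouth [ 50.  81. -17.] dir [-0.47  0.55  0.69] min [ -25.  -29. -134.] max [162. 145.  38.]
90 tilt68 mouth [ 28.  82. -43.] dir [-0.74  0.56  0.38] min [ -28.  -27. -147.] max [150. 143.  33.]
120 tilt86 mouth [ 12.  66. -69.] dir [-0.93  0.37  0.07] min [ -20.  -39. -154.] max [132. 145.  15.]
150 tilt99 mouth [  7.  38. -88.] dir [-0.99  0.04 -0.16] min [  -5.  -41. -166.] max [115. 117.  -5.]
180 tilt104 mouth [ 14.   5. -95.] dir [-0.9  -0.35 -0.25] min [ -22.  -56. -153.] max [135.  94. -20.]
[ 0.62 -0.4   2.27 -0.49  0.42  2.18] 0.0
[ 0.62 -0.4   2.27 -0.49  0.42  1.13] 0.0
[ 0.62 -0.4   2.27 -0.49  0.42  0.08] 0.0
[ 0.62 -0.4   2.27 -0.49  0.42 -0.96] 0.0
```

View pics/c1.png

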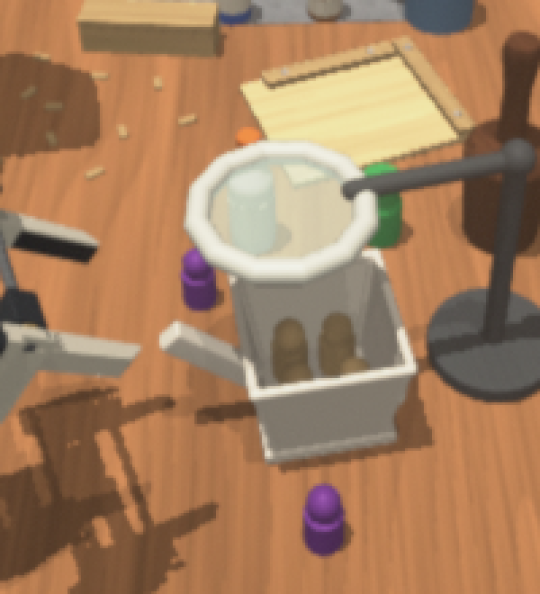

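Call:
{"api": "apply_moves", "payload": {
  "deltas": [
    [93, [-21, -10, 17], 0],
    [93, [-20, -10, 17], 0],
    [93, [0, 0, 30], 0],
    [93, [0, 0, 30], 0],
    [93, [0, 0, 30], 0]
  ]
}}

```text
t: 11.4
tool_pos: [0.4738, -0.3736, 0.0952]
orientation: [-2.64, -0.515, -1.301]
force: [-0.1, 0.2, 0.8]
opening: 0.0927
```

```bash
python3 - <<'E'
from ik import *
s,M=st(); print(proj("side",s["tool_pos"]),proj("top",s["tool_pos"]))
world(np.array([.472,-.372,.093])-s['tool_pos'],1)
a=viewer.read_camera("side")[250:350,170:310]; b=viewer.read_camera("top")[200:290,340:460]
cv2.imwrite("pics/c2.png",np.hstack([cv2.resize(a,(560,400),interpolation=3)])); cv2.imwrite("pics/c2t.png",cv2.resize(b,None,fx=5,fy=5,interpolation=3))
cv2.imwrite("pics/c2.png",np.vstack([cv2.resize(a,(420,300),interpolation=3),cv2.resize(b,(420,300),interpolation=3)]))
E
```

```text
t11.40 q[-1.2558  0.2547  1.9104  0.9804  1.2583 -0.5339] p[ 0.4738 -0.3736  0.0952]
[[ 0.5639  0.3695  0.7386]
 [ 0.2359 -0.9291  0.2847]
 [ 0.7914  0.0138 -0.6111]]
F[-0.1385  0.2136  0.7863] open0.0927
[[222.3898 306.549 ]] [[392.8336 257.4397]]
1 rows of [-2.4 -2.2  0.5]
```

View pics/c2.png

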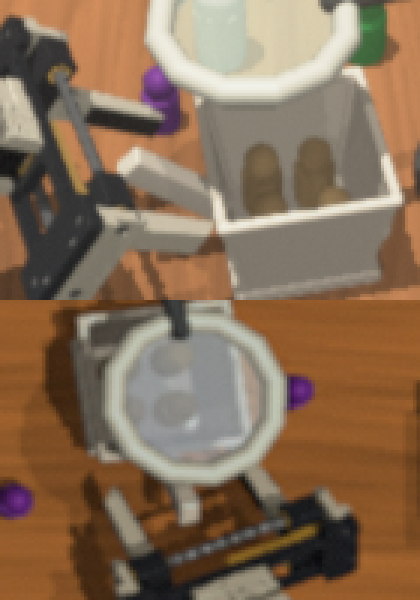

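Call:
{"api": "apply_moves", "payload": {
  "deltas": [
    [10, [0, 0, 0], 0],
    [10, [0, 0, 0], 0],
    [10, [0, 0, 0], 0],
    [10, [0, 0, 0], 0],
    [10, [0, 0, 0], 0]
  ],
  "grip_force": 15
}}

```text
t: 12.12
tool_pos: [0.4727, -0.3719, 0.0944]
orientation: [-2.637, -0.515, -1.299]
force: [-0.0, -0.5, 0.5]
opening: 0.0478
```

Call:
{"api": "apply_moves", "payload": {
  "deltas": [
    [10, [0, 0, 0], 0],
    [10, [0, 0, 0], 0],
    [10, [0, 0, 0], 0]
  ],
  "grip_force": 45
}}

```text
t: 12.5
tool_pos: [0.4728, -0.372, 0.0943]
orientation: [-2.638, -0.515, -1.299]
force: [0.2, -0.6, -0.5]
opening: 0.0178
```

```bash
python3 - <<'E'
from ik import *
s,M=st(); world([-.12,0,0],1); world([0,0,.2],1); world([0.1,0,0.0],1);world([0,.1,0.0],1)
a=viewer.read_camera("side")[230:350,170:338]
cv2.imwrite("pics/c3.png",cv2.resize(a,(560,400),interpolation=3))
E
```

```text
t12.50 q[-1.2563  0.2543  1.9129  0.9791  1.2596 -0.5344] p[ 0.4728 -0.372   0.0943]
[[ 0.5644  0.3708  0.7375]
 [ 0.2349 -0.9286  0.2872]
 [ 0.7913  0.0111 -0.6113]]
F[ 0.186  -0.6108 -0.5088] open0.0178
1 rows of [-67.7 -44.5 -88.5]
1 rows of [ 158.3    2.2 -122.3]
1 rows of [56.4 37.1 73.7]
1 rows of [ 23.5 -92.9  28.7]
```

View pics/c3.png

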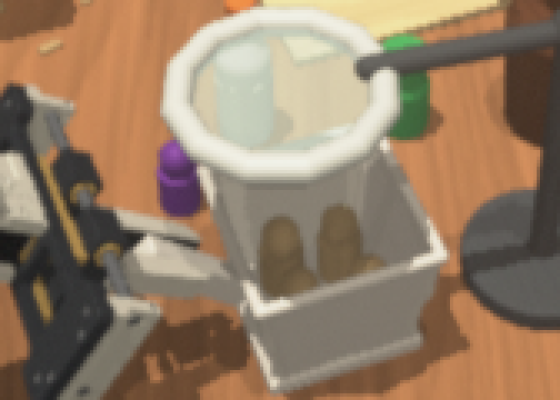

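Call:
{"api": "apply_moves", "payload": {
  "deltas": [
    [10, [0, 0, 0], 0],
    [10, [0, 0, 0], 0],
    [10, [4, 0, -3], 0]
  ],
  "grip_force": 60
}}

```text
t: 12.92
tool_pos: [0.4725, -0.3711, 0.0985]
orientation: [-2.637, -0.514, -1.297]
force: [0.5, -0.3, -2.6]
opening: 0.0158
```

```bash
python3 - <<'E'
from ik import *
s,M=st()
print("decoys",onz("top",343.5,260.3,.05),onz("top",424.4,227,.05))
h=np.array([M[0,2],M[1,2],0]); h/=np.linalg.norm(h)
q=s["q"]
for d in (.05,.1,.15,.18,.2):
    q,e=ik(s["tool_pos"]-d*h,Rot.from_matrix(M),[q]); q2,e2=ik(s["tool_pos"]-d*np.array([.985,.17,0]),Rot.from_matrix(M),[q]); print(d,q.round(2),round(e,4),q2.round(2),round(e2,4))
print(h); world(-.2*h,4); world([-.197,-.034,0],4)
E
```

```text
t12.93 q[-1.2561  0.2448  1.914   0.9754  1.2651 -0.5256] p[ 0.4725 -0.3711  0.0985]
[[ 0.5654  0.3715  0.7364]
 [ 0.2344 -0.9284  0.2884]
 [ 0.7908  0.0095 -0.6119]]
F[ 0.5182 -0.2917 -2.56  ] open0.0158
decoys [ 0.4644 -0.2433  0.05  ] [ 0.5652 -0.4753  0.05  ]
0.05 [-1.35  0.25  1.91  0.93  1.33 -0.57] 0.0 [-1.35  0.22  1.94  0.94  1.33 -0.58] 0.0
0.1 [-1.45  0.26  1.9   0.89  1.39 -0.62] 0.0 [-1.45  0.21  1.95  0.89  1.39 -0.63] 0.0
0.15 [-1.54  0.28  1.87  0.85  1.46 -0.67] 0.0 [-1.55  0.21  1.95  0.84  1.46 -0.68] 0.0
0.18 [-1.59  0.3   1.85  0.82  1.49 -0.69] 0.0 [-1.61  0.22  1.95  0.81  1.49 -0.72] 0.0
0.2 [-1.62  0.31  1.83  0.81  1.51 -0.71] 0.0 [-1.65  0.22  1.94  0.79  1.52 -0.74] 0.0
[0.9311 0.3646 0.    ]
4 rows of [-30.6  -0.4 -39.5]
4 rows of [-29.8 -10.4 -38.7]
```

Call:
{"api": "apply_moves", "payload": {
  "deltas": [
    [10, [-15, 0, -20], 0],
    [10, [-24, 0, -32], 0],
    [10, [-24, 0, -32], 0],
    [10, [-24, 0, -32], 0],
    [10, [-24, 0, -32], 0]
  ]
}}

```text
t: 13.55
tool_pos: [0.2996, -0.4406, 0.1017]
orientation: [-2.638, -0.515, -1.297]
force: [1.1, -0.4, -2.2]
opening: 0.0159
```

Call:
{"api": "apply_moves", "payload": {
  "deltas": [
    [10, [-18, 0, -23], 0],
    [10, [0, 0, 0], 0]
  ]
}}

```text
t: 13.8
tool_pos: [0.2722, -0.4525, 0.1015]
orientation: [-2.64, -0.512, -1.298]
force: [1.0, 0.5, -2.9]
opening: 0.0156
```

```bash
python3 - <<'E'
from ik import *
s,M=st(); p=s["tool_pos"]; R=Rot.from_matrix(M)
q=s["q"]
W=[p+[0,0,.16],[.32,-.25,.27],[.36,0,.30],[.42,.2,.30],[.534,.357,.26]]
c=p
for w in W:
    w=np.array(w); 
    for k in np.linspace(.25,1,4):
        q,e=ik(c+(w-c)*k,R,[q])
        print(q.round(2),round(e,4),end=' ' if k<1 else '\n')
    n=int(np.ceil(np.linalg.norm(w-c)/.05)); world(w-c,n); c=w
E
```

```text
t13.80 q[-1.6493  0.3227  1.8101  0.7941  1.5341 -0.7163] p[ 0.2722 -0.4525  0.1015]
[[ 0.5659  0.3688  0.7374]
 [ 0.2339 -0.9294  0.2853]
 [ 0.7906  0.011  -0.6123]]
F[ 1.0199  0.5204 -2.8742] open0.0156
[-1.65  0.25  1.81  0.79  1.59 -0.66] 0.0 [-1.65  0.19  1.79  0.8   1.64 -0.61] 0.0 [-1.65  0.14  1.77  0.8   1.69 -0.56] 0.0 [-1.65  0.09  1.74  0.81  1.74 -0.5 ] 0.0
4 rows of [ 31.6   0.4 -24.5]
[-1.63 -0.04  1.88  0.81  1.73 -0.49] 0.0 [-1.61 -0.19  2.01  0.82  1.73 -0.47] 0.0 [-1.59 -0.35  2.13  0.84  1.73 -0.42] 0.0 [-1.56 -0.52  2.25  0.85  1.75 -0.36] 0.0
5 rows of [ 16.2 -34.1  17.6]
[-1.52 -0.77  2.39  0.88  1.79 -0.25] 0.0 [-1.44 -0.89  2.44  0.9   1.83 -0.14] 0.0163 [-1.29 -0.89  2.43  0.91  1.81 -0.04] 0.0432 [-1.08 -0.89  2.4   0.9   1.73  0.11] 0.066
6 rows of [ 17.5 -36.2  13.7]
[-0.81 -0.89  2.38  0.84  1.58  0.3 ] 0.0732 [-0.44 -0.89  2.33  0.68  1.36  0.62] 0.0703 [ 0.11 -0.89  2.3   0.22  1.08  1.24] 0.0667 [ 0.44 -0.89  2.34 -0.14  0.94  1.69] 0.0439
5 rows of [ 16.1 -32.8  20.3]
[ 0.48 -0.89  2.39 -0.17  0.8   1.75] 0.0211 [ 0.51 -0.87  2.43 -0.17  0.68  1.77] 0.0 [ 0.57 -0.65  2.33 -0.29  0.58  1.93] 0.0 [ 0.62 -0.46  2.23 -0.41  0.51  2.07] 0.0
4 rows of [ 17.4 -26.1  38.3]
```

```bash
cat > path.py <<'E'
from ik import *
def path(W,step=.05,R=None):
    s,M=st(); q=s["q"]; c=s["tool_pos"]; R=Rot.from_matrix(M)
    for w in W:
        w=np.array(w,float); n=int(np.ceil(np.linalg.norm(w-c)/step)); em=0
        for k in np.linspace(1/n,1,n):
            q0=q; q,e=ik(c+(w-c)*k,R,[q]); em=max(em,e)
        print(w,"end q",q.round(2),"err %.4f"%em); world(w-c,n); c=w
E
python3 - <<'E'
from path import *
s=robot.read_state(); path([s["tool_pos"]+[0,0,.27],[.5,-.12,.37],[.54,.15,.36],[.534,.357,.28]])
E
```

```text
t13.80 q[-1.6493  0.3227  1.8101  0.7941  1.5341 -0.7163] p[ 0.2722 -0.4525  0.1015]
[[ 0.5659  0.3688  0.7374]
 [ 0.2339 -0.9294  0.2853]
 [ 0.7906  0.011  -0.6123]]
F[ 1.0199  0.5204 -2.8742] open0.0156
[ 0.2722 -0.4525  0.3715] end q [-1.65  0.01  1.62  0.85  1.88 -0.35] err 0.0000
6 rows of [ 35.6   0.5 -27.6]
[ 0.5  -0.12  0.37] end q [-0.91 -0.7   2.18  0.88  1.4   0.24] err 0.0000
9 rows of [ 22.8 -25.   29.3]
[0.54 0.15 0.36] end q [-0.01 -0.87  2.29  0.39  0.89  1.06] err 0.0044
6 rows of [ 13.  -39.4  18.8]
[0.534 0.357 0.28 ] end q [ 0.62 -0.48  2.2  -0.38  0.55  2.04] err 0.0000
5 rows of [ -3.6 -39.1  20.7]
```

Call:
{"api": "apply_moves", "payload": {
  "deltas": [
    [10, [20, 0, -15], 0],
    [10, [36, 0, -27], 0],
    [10, [36, 0, -27], 0],
    [10, [36, 0, -28], 0],
    [10, [36, 0, -28], 0]
  ]
}}

```text
t: 14.42
tool_pos: [0.2751, -0.4476, 0.309]
orientation: [-2.636, -0.516, -1.298]
force: [0.2, -0.3, -2.1]
opening: 0.0155
```

Call:
{"api": "apply_moves", "payload": {
  "deltas": [
    [10, [36, 0, -28], 0],
    [10, [16, 0, -12], 0]
  ]
}}

```text
t: 14.68
tool_pos: [0.2749, -0.4478, 0.3759]
orientation: [-2.639, -0.519, -1.299]
force: [0.5, 0.5, -3.3]
opening: 0.0157
```

```bash
python3 - <<'E'
from path import *
path([[.54,-.1,.365],[.59,.12,.355],[.534,.357,.28]])
cv2.imwrite("pics/side4.png",viewer.read_camera("side"))
E
```

```text
t14.68 q[-1.6448 -0.0028  1.6281  0.8477  1.8818 -0.3452] p[ 0.2749 -0.4478  0.3759]
[[ 0.5642  0.3723  0.7369]
 [ 0.2384 -0.928   0.2863]
 [ 0.7905  0.0142 -0.6123]]
F[ 0.5114  0.505  -3.2871] open0.0157
[ 0.54  -0.1    0.365] end q [-0.78 -0.63  2.15  0.86  1.28  0.29] err 0.0000
9 rows of [ 24.9 -24.9  33.5]
[0.59  0.12  0.355] end q [-0.1  -0.69  2.2   0.51  0.84  0.89] err 0.0000
5 rows of [ 14.6 -37.1  21.2]
[0.534 0.357 0.28 ] end q [ 0.62 -0.48  2.2  -0.38  0.55  2.03] err 0.0000
6 rows of [ -5.7 -40.3  12.1]
```

View pics/side4.png

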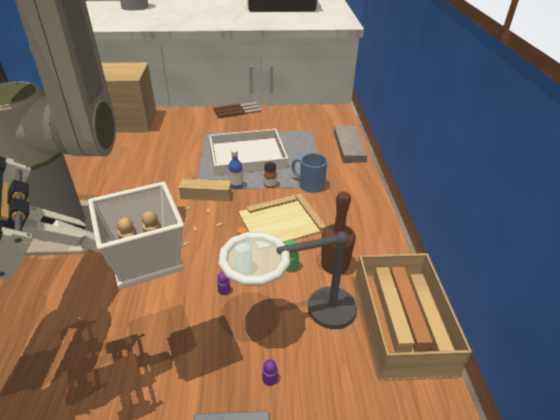

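Call:
{"api": "apply_moves", "payload": {
  "deltas": [
    [10, [12, -12, 17], 0],
    [10, [25, -25, 33], 0],
    [10, [25, -25, 33], 0],
    [10, [25, -25, 33], 0],
    [10, [25, -25, 33], 0]
  ]
}}

```text
t: 15.35
tool_pos: [0.4063, -0.2729, 0.3673]
orientation: [-2.635, -0.512, -1.297]
force: [0.7, 0.1, -2.7]
opening: 0.0159
```

Call:
{"api": "apply_moves", "payload": {
  "deltas": [
    [10, [25, -25, 33], 0],
    [10, [25, -25, 33], 0],
    [10, [25, -25, 33], 0],
    [10, [25, -25, 33], 0],
    [10, [13, -12, 17], 0]
  ]
}}

```text
t: 15.98
tool_pos: [0.5379, -0.0984, 0.364]
orientation: [-2.635, -0.516, -1.294]
force: [-0.9, 0.3, -2.4]
opening: 0.0154
```

Call:
{"api": "apply_moves", "payload": {
  "deltas": [
    [10, [15, -37, 21], 0],
    [10, [15, -37, 21], 0],
    [10, [15, -37, 21], 0],
    [10, [15, -37, 21], 0],
    [10, [15, -37, 21], 0]
  ]
}}

```text
t: 16.6
tool_pos: [0.588, 0.1201, 0.3566]
orientation: [-2.639, -0.516, -1.293]
force: [0.8, -0.4, -2.5]
opening: 0.0155
```

```bash
python3 - <<'E'
from path import *
path([[.57,.25,.34],[.534,.357,.28]])
E
```

```text
t16.60 q[-0.1066 -0.6914  2.1974  0.5061  0.8518  0.8985] p[0.588  0.1201 0.3566]
[[ 0.5671  0.3723  0.7347]
 [ 0.2359 -0.928   0.2883]
 [ 0.7892  0.0098 -0.6141]]
F[ 0.7897 -0.4316 -2.5358] open0.0155
[0.57 0.25 0.34] end q [ 0.29 -0.63  2.19  0.1   0.68  1.43] err 0.0000
3 rows of [  2.4 -42.5  11.5]
[0.534 0.357 0.28 ] end q [ 0.61 -0.48  2.2  -0.37  0.55  2.02] err 0.0000
3 rows of [-14.2 -37.8  13.7]
```

Call:
{"api": "apply_moves", "payload": {
  "deltas": [
    [10, [2, -42, 11], 0],
    [10, [2, -42, 12], 0],
    [10, [2, -42, 12], 0],
    [10, [-25, -24, 25], 0],
    [10, [-25, -24, 25], 0]
  ]
}}

```text
t: 17.23
tool_pos: [0.56, 0.2953, 0.2671]
orientation: [-2.639, -0.519, -1.293]
force: [0.4, -1.0, -2.7]
opening: 0.016
```

Call:
{"api": "apply_moves", "payload": {
  "deltas": [
    [10, [-25, -24, 25], 0],
    [10, [0, 0, 0], 0]
  ]
}}

```text
t: 17.48
tool_pos: [0.5532, 0.3177, 0.2266]
orientation: [-2.646, -0.523, -1.282]
force: [-0.7, -0.1, -3.4]
opening: 0.0156
```

```bash
python3 - <<'E'
from path import *
path([[.534,.32,.245]])
E
```

```text
t17.48 q[ 0.4936 -0.45    2.2791 -0.2286  0.4259  1.8379] p[0.5532 0.3177 0.2266]
[[ 0.5726  0.3746  0.7292]
 [ 0.2422 -0.9271  0.2861]
 [ 0.7832  0.0128 -0.6216]]
F[-0.6907 -0.122  -3.3525] open0.0156
[0.534 0.32  0.245] end q [ 0.53 -0.53  2.3  -0.25  0.49  1.87] err 0.0000
1 rows of [  4.   -9.1 -24.8]
```

Call:
{"api": "apply_moves", "payload": {
  "deltas": [
    [10, [4, -9, -25], 0],
    [10, [0, 0, 0], -0.184],
    [10, [0, 0, 0], -0.184],
    [10, [0, 0, 0], -0.184],
    [10, [0, 0, 0], -0.184]
  ]
}}

```text
t: 18.1
tool_pos: [0.5378, 0.3191, 0.2544]
orientation: [2.263, 1.432, 1.29]
force: [-0.2, -0.3, -1.5]
opening: 0.0159
```

Call:
{"api": "apply_moves", "payload": {
  "deltas": [
    [10, [0, 0, 0], -0.184],
    [10, [0, 0, 0], -0.184],
    [10, [0, 0, 0], -0.184],
    [10, [0, 0, 0], -0.184],
    [10, [0, 0, 0], -0.184]
  ]
}}

```text
t: 18.73
tool_pos: [0.5378, 0.319, 0.2543]
orientation: [1.259, 2.069, 0.945]
force: [0.6, 0.5, -1.7]
opening: 0.0159
```

```bash
python3 - <<'E'
from path import *
path([[.534,.32,.245]])
cv2.imwrite("pics/side5.png",viewer.read_camera("side")[90:300,120:400])
E
```

```text
t18.73 q[ 0.5209 -0.5344  2.2894 -0.2511  0.4928  0.2083] p[0.5378 0.319  0.2543]
[[-0.4213  0.5287  0.7369]
 [ 0.9031  0.3193  0.2873]
 [-0.0834  0.7865 -0.612 ]]
F[ 0.6184  0.5043 -1.7239] open0.0159
[0.534 0.32  0.245] end q [ 0.53 -0.53  2.31 -0.27  0.48  0.23] err 0.0000
1 rows of [ 3.3 -9.   3.1]
```

Call:
{"api": "apply_moves", "payload": {
  "deltas": [
    [10, [0, 0, 0], -0.184],
    [10, [0, 0, 0], -0.184],
    [10, [0, 0, 0], -0.184],
    [10, [0, 0, 0], -0.184],
    [10, [0, 0, 0], -0.184]
  ]
}}

```text
t: 19.4
tool_pos: [0.5378, 0.3192, 0.2543]
orientation: [0.201, 2.268, 0.496]
force: [0.7, 0.2, -2.5]
opening: 0.016
```

Call:
{"api": "apply_moves", "payload": {
  "deltas": [
    [10, [0, 0, 0], -0.184],
    [10, [0, 0, 0], -0.184],
    [10, [0, 0, 0], -0.184],
    [10, [0, 0, 0], 0],
    [10, [0, 0, 0], 0]
  ]
}}

```text
t: 20.02
tool_pos: [0.538, 0.3195, 0.2546]
orientation: [-0.408, 2.199, 0.206]
force: [0.1, -0.1, -1.1]
opening: 0.0161
```

```bash
python3 - <<'E'
from path import *
path([[.534,.35,.225]])
s=robot.read_state(); M=Rot.from_rotvec(s["orientation"]).as_matrix(); print("h in tool",M.T@np.array([.932,.363,0]))
cv2.imwrite("pics/side6.png",cv2.resize(viewer.read_camera("side")[90:230,150:350],None,fx=3,fy=3,interpolation=3))
E
```

```text
t20.02 q[ 0.5217 -0.5338  2.289  -0.2527  0.492  -1.2497] p[0.538  0.3195 0.2546]
[[-0.5713 -0.3604  0.7374]
 [-0.2171  0.9328  0.2877]
 [-0.7915  0.0042 -0.6112]]
F[ 0.0646 -0.0985 -1.1196] open0.0161
[0.534 0.35  0.225] end q [ 0.6  -0.43  2.28 -0.44  0.43 -1.02] err 0.0000
1 rows of [19.1 29.8 24. ]
h in tool [-0.6113  0.0027  0.7916]
```

View pics/side6.png

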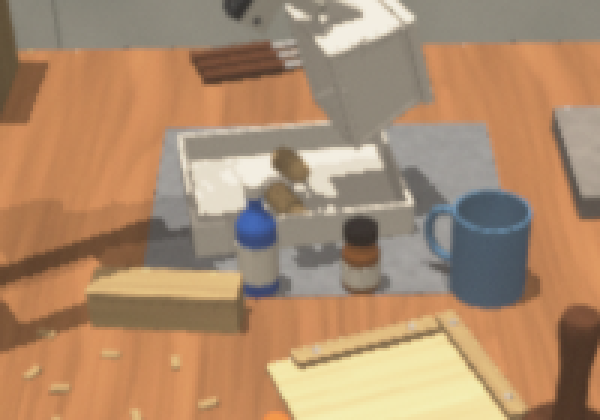

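Call:
{"api": "apply_moves", "payload": {
  "deltas": [
    [10, [0, 20, 0], 0],
    [10, [0, 0, 0], 0],
    [10, [-20, 0, 26], 0],
    [10, [20, 0, -26], 0],
    [10, [-20, 0, 26], 0]
  ]
}}

```text
t: 20.7
tool_pos: [0.5579, 0.3485, 0.251]
orientation: [-0.414, 2.202, 0.203]
force: [1.3, 0.9, -0.2]
opening: 0.0157
```

Call:
{"api": "apply_moves", "payload": {
  "deltas": [
    [10, [20, 0, -26], 0],
    [10, [-20, 0, 26], 0],
    [10, [20, 0, -26], 0],
    [10, [0, 0, 0], 0],
    [10, [0, 0, 0], 0]
  ]
}}

```text
t: 21.32
tool_pos: [0.5312, 0.3385, 0.2558]
orientation: [-0.412, 2.196, 0.205]
force: [-0.2, 0.1, -0.4]
opening: 0.0157
```

```bash
python3 - <<'E'
from path import *
st(); F=[]
t=viewer.read_camera("top"); a=viewer.read_camera("side")
for i in range(12): F.append(robot.read_state()["force"]); viewer.read_camera("top") if i%4==3 else None
print(np.mean(F,0))
cv2.imwrite("pics/s7.png",np.vstack([cv2.resize(a[110:180,190:310],(720,420),interpolation=3)])); 
cv2.imwrite("pics/t7.png",cv2.resize(t[180:300,80:200],None,fx=4,fy=4,interpolation=3))
cv2.imwrite("pics/m7.png",np.vstack([cv2.resize(a[120:180,195:305],(550,300),interpolation=3),cv2.resize(t[185:290,80:205],(357,300),interpolation=3) if 0 else cv2.copyMakeBorder(cv2.resize(t[185:290,80:205],(357,300),interpolation=3),0,0,0,193,0)]))
E
```

```text
t21.32 q[ 0.5781 -0.5096  2.272  -0.3447  0.4992 -1.1378] p[0.5312 0.3385 0.2558]
[[-0.5682 -0.3633  0.7384]
 [-0.2207  0.9317  0.2886]
 [-0.7928  0.001  -0.6095]]
F[-0.1989  0.0664 -0.3671] open0.0157
[-0.1032 -0.1057 -1.5121]
```

View pics/m7.png

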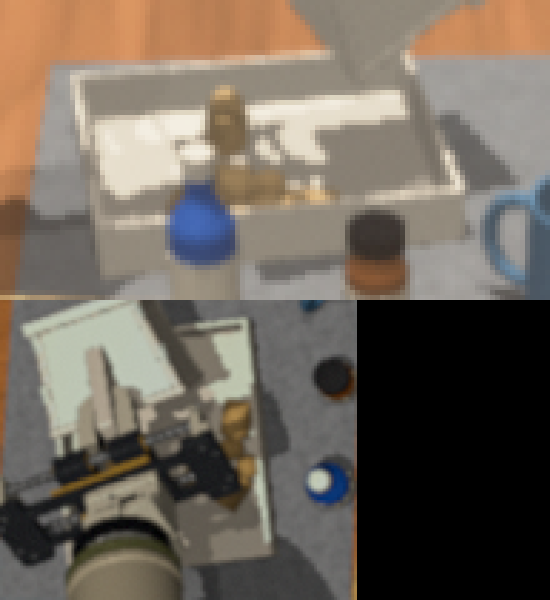

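Call:
{"api": "apply_moves", "payload": {
  "deltas": [
    [10, [-40, 0, -30], 0],
    [10, [-40, 0, -30], 0],
    [10, [0, 0, 0], 0],
    [10, [0, 0, 0], 0]
  ]
}}

```text
t: 22.08
tool_pos: [0.5319, 0.3387, 0.354]
orientation: [-0.414, 2.198, 0.203]
force: [-0.7, 1.0, -1.1]
opening: 0.0157
```

```bash
python3 - <<'E'
from path import *
st(); F=[]
t=viewer.read_camera("top"); a=viewer.read_camera("side")
for i in range(20): viewer.read_camera("top"); F.append(robot.read_state()["force"])
print(np.mean(F,0),np.std(F,0)/20**.5)
for n,im,sl in(("top",t,(slice(180,300),slice(85,205))),("side",a,(slice(100,185),slice(195,310)))):
    H,S,V=cv2.split(cv2.cvtColor(im[sl],cv2.COLOR_BGR2HSV)); m=((H>10)&(H<28)&(S>95)&(V>50)).astype(np.uint8)
    k,l,stt,c=cv2.connectedComponentsWithStats(m); 
    for i in range(1,k):
        if stt[i,4]>15: u,v=c[i]+[sl[1].start,sl[0].start]; print(n,stt[i],(round(u),round(v)),onz(n,u,v,.02).round(3))
cv2.imwrite("pics/m8.png",np.vstack([cv2.resize(a[105:185,190:310],(600,330),interpolation=3),cv2.copyMakeBorder(cv2.resize(t[185:290,80:205],(357,270),interpolation=3),0,0,0,243,0)]))
E
```

```text
t22.07 q[ 0.5779 -0.5773  2.1344 -0.2545  0.6982 -1.247 ] p[0.5319 0.3387 0.354 ]
[[-0.5698 -0.3634  0.7371]
 [-0.2222  0.9316  0.2875]
 [-0.7912  0.     -0.6116]]
F[-0.6837  1.0146 -1.095 ] open0.0157
[ 0.1627 -0.0633 -1.323 ] [0.0986 0.1225 0.0752]
top [109  29  10  11  29] (200, 216) [0.585 0.172 0.02 ]
top [ 64  40  20  39 325] (162, 239) [0.514 0.28  0.02 ]
top [63 52  8 12 51] (152, 236) [0.522 0.309 0.02 ]
top [  0  55  35  16 140] (102, 242) [0.502 0.45  0.02 ]
top [ 46  73  74  47 574] (170, 294) [0.358 0.249 0.02 ]
top [  0 111   4   9  30] (86, 295) [0.349 0.487 0.02 ]
side [   0    4  115   81 3204] (245, 125) [0.512 0.533 0.02 ]
side [42 38  7 12 62] (240, 144) [0.495 0.394 0.02 ]
side [44 54 20  7 82] (246, 157) [0.517 0.307 0.02 ]
side [69 71 12  8 79] (270, 174) [0.591 0.202 0.02 ]
```

View pics/m8.png

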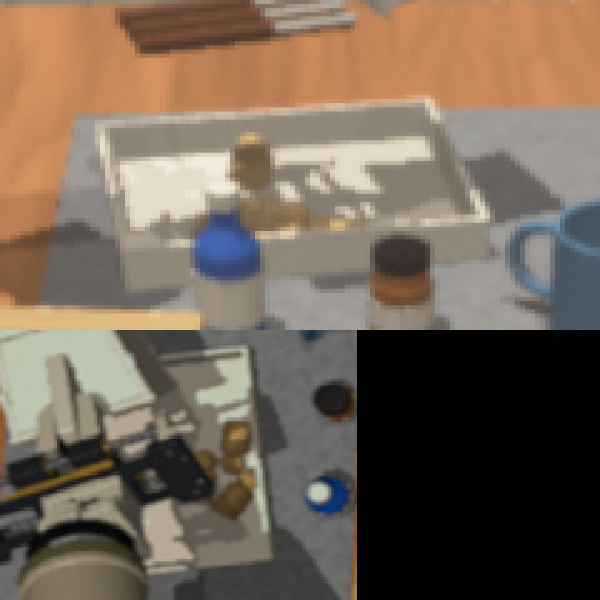

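Call:
{"api": "apply_moves", "payload": {
  "deltas": [
    [10, [0, 0, 0], 0.184],
    [10, [0, 0, 0], 0.184],
    [10, [0, 0, 0], 0.184],
    [10, [0, 0, 0], 0.184],
    [10, [0, 0, 0], 0.184]
  ]
}}

```text
t: 23.8
tool_pos: [0.5319, 0.3388, 0.3545]
orientation: [0.635, 2.235, 0.69]
force: [0.4, 0.0, -1.5]
opening: 0.0157
```

Call:
{"api": "apply_moves", "payload": {
  "deltas": [
    [10, [0, 0, 0], 0.184],
    [10, [0, 0, 0], 0.184],
    [10, [0, 0, 0], 0.184],
    [10, [0, 0, 0], 0.184],
    [10, [0, 0, 0], 0.184]
  ]
}}

```text
t: 24.42
tool_pos: [0.5319, 0.3388, 0.3545]
orientation: [1.689, 1.862, 1.105]
force: [0.1, -0.3, -0.9]
opening: 0.016
```

Call:
{"api": "apply_moves", "payload": {
  "deltas": [
    [10, [0, 0, 0], 0.184],
    [10, [0, 0, 0], 0.184],
    [10, [0, 0, 0], 0.184],
    [10, [0, 0, 0], 0.184],
    [10, [0, 0, 0], 0.184]
  ]
}}

```text
t: 25.05
tool_pos: [0.5319, 0.3388, 0.3545]
orientation: [2.624, 1.029, 1.384]
force: [-0.3, -0.3, -1.0]
opening: 0.0156
```

Call:
{"api": "apply_moves", "payload": {
  "deltas": [
    [10, [0, 0, 0], 0.184],
    [10, [0, 0, 0], 0.184],
    [10, [0, 0, 0], 0.02],
    [10, [0, 0, 0], 0],
    [10, [0, 0, 0], 0]
  ]
}}

```text
t: 25.68
tool_pos: [0.5319, 0.3388, 0.3545]
orientation: [-2.636, -0.491, -1.294]
force: [-0.5, -0.4, -1.2]
opening: 0.0153
```

```bash
python3 - <<'E'
from path import *
c=np.array([.6367,.0137]); x=np.array([.943,.334]); y=np.array([-.334,.943])
s=robot.read_state(); z=Rot.from_rotvec(s["orientation"]).as_matrix()[:,2]; h=z[:2]/np.hypot(*z[:2]); print(np.degrees(np.arctan2(h[1],h[0])))
def grip(dx,dy): return c+dx*x+dy*y-.096*h
print(grip(0,0),grip(-.02,-.02))
g=grip(-.02,-.02)
path([[.59,.14,.354],[.56,-.02,.30],[*g,.16],[*g,.115],[*g,.103],[*grip(0,0),.103]])
E
```

```text
21.32088095639496
[ 0.54727036 -0.02120471] [ 0.53509036 -0.04674471]
t25.68 q[ 0.578  -0.5773  2.1338 -0.2544  0.6984  1.8983] p[0.5319 0.3388 0.3545]
[[ 0.5709  0.3613  0.7373]
 [ 0.2185 -0.9324  0.2878]
 [ 0.7914 -0.0031 -0.6113]]
F[-0.475  -0.3573 -1.184 ] open0.0153
[0.59  0.14  0.354] end q [-0.04 -0.68  2.2   0.46  0.81  0.98] err 0.0000
5 rows of [-2.1 41.3 -2.8]
[ 0.56 -0.02  0.3 ] end q [-0.56 -0.69  2.3   0.82  1.05  0.4 ] err 0.0000
4 rows of [-23.7  34.6  -8.8]
[ 0.5351 -0.0467  0.16  ] end q [-0.67 -0.54  2.48  1.01  0.94  0.01] err 0.0000
3 rows of [-43.6   5.5  19.8]
[ 0.5351 -0.0467  0.115 ] end q [-0.67 -0.42  2.49  1.11  0.87 -0.14] err 0.0000
1 rows of [-35.6   0.1  27.5]
[ 0.5351 -0.0467  0.103 ] end q [-0.67 -0.38  2.49  1.14  0.85 -0.19] err 0.0000
1 rows of [-9.5  0.   7.3]
[ 0.5473 -0.0212  0.103 ] end q [-0.58 -0.38  2.49  1.15  0.78 -0.15] err 0.0000
1 rows of [ 12.5 -19.4  16.3]
```

Call:
{"api": "apply_moves", "payload": {
  "deltas": [
    [10, [0, 20, 0], 0],
    [10, [-2, 41, -3], 0],
    [10, [-2, 41, -3], 0],
    [10, [-2, 41, -3], 0],
    [10, [-2, 41, -3], 0]
  ]
}}

```text
t: 26.3
tool_pos: [0.585, 0.1607, 0.355]
orientation: [-2.635, -0.491, -1.295]
force: [0.5, 0.2, -2.2]
opening: 0.0157
```

Call:
{"api": "apply_moves", "payload": {
  "deltas": [
    [10, [-2, 22, -3], 0],
    [10, [-24, 35, -9], 0],
    [10, [-24, 35, -9], 0],
    [10, [-24, 35, -9], 0],
    [10, [-24, 35, -9], 0]
  ]
}}

```text
t: 26.92
tool_pos: [0.5579, -0.0231, 0.3]
orientation: [-2.636, -0.491, -1.295]
force: [0.3, -0.7, -1.7]
opening: 0.0156
```

```bash
python3 - <<'E'
from path import *
path([[.5351,-.0467,.16],[.5351,-.0467,.115]])
t=viewer.read_camera("top"); a=viewer.read_camera("side"); cv2.imwrite("pics/t9.png",t); cv2.imwrite("pics/s9.png",a)
for n,im,sl in(("top",t,(slice(180,300),slice(85,185))),("side",a,(slice(100,185),slice(195,310)))):
    H,S,V=cv2.split(cv2.cvtColor(im[sl],cv2.COLOR_BGR2HSV)); m=((H>10)&(H<28)&(S>95)&(V>50)).astype(np.uint8)
    k,l,stt,c=cv2.connectedComponentsWithStats(m); 
    for i in range(1,k):
        if stt[i,4]>15: u,v=c[i]+[sl[1].start,sl[0].start]; print(n,stt[i],(round(u),round(v)),onz(n,u,v,.02).round(3))
    if n=="top": print("\n".join("".join(".#"[v] for v in r[30:100]) for r in m[30:110] if r[30:].any()))
E
```

```text
t26.93 q[-0.5669 -0.6924  2.3022  0.8231  1.0562  0.3917] p[ 0.5579 -0.0231  0.3   ]
[[ 0.5701  0.3606  0.7382]
 [ 0.2188 -0.9327  0.2867]
 [ 0.7919 -0.002  -0.6107]]
F[ 0.3356 -0.6962 -1.6543] open0.0156
[ 0.5351 -0.0467  0.16  ] end q [-0.67 -0.54  2.48  1.01  0.94  0.01] err 0.0000
3 rows of [-43.    4.7  20.6]
[ 0.5351 -0.0467  0.115 ] end q [-0.67 -0.42  2.49  1.11  0.87 -0.15] err 0.0000
1 rows of [-35.6   0.1  27.5]
top [ 60  40  24  38 467] (158, 240) [0.511 0.291 0.02 ]
top [ 24  61  21   9 164] (120, 245) [0.495 0.399 0.02 ]
top [  0 111 100   9 773] (132, 296) [0.351 0.357 0.02 ]
.............................................#####....................
............................................########..................
............................................########..................
............................................########..................
............................................########..................
...........................................#########..................
...........................................#########..................
.....
[... 1770 characters left out ...]
.......................................############...................
........................................##########....................
........................................##########....................
.........................................########.....................
..........................................######......................
............................................####......................
side [36  4 10 12 33] (236, 109) [0.476 0.668 0.02 ]
side [ 48   4  67  25 542] (273, 111) [0.62  0.639 0.02 ]
side [  0  18  36  67 735] (204, 148) [0.372 0.372 0.02 ]
side [43 53 20  8 86] (245, 157) [0.513 0.309 0.02 ]
side [69 71 12  8 75] (270, 175) [0.592 0.201 0.02 ]
```

Call:
{"api": "apply_moves", "payload": {
  "deltas": [
    [10, [-30, 3, 14], 0],
    [10, [-43, 5, 21], 0],
    [10, [-43, 5, 21], 0],
    [10, [-13, 1, 6], 0],
    [10, [0, 0, 0], 0]
  ]
}}

```text
t: 27.65
tool_pos: [0.5347, -0.044, 0.1585]
orientation: [-2.636, -0.487, -1.289]
force: [-0.3, 0.8, -1.3]
opening: 0.0161
```

```bash
python3 - <<'E'
from path import *
path([[.5351,-.0467,.12],[.5351,-.0467,.103]])
t=viewer.read_camera("top"); a=viewer.read_camera("side"); cv2.imwrite("pics/t10.png",t); cv2.imwrite("pics/s10.png",a)
E
```

```text
t27.65 q[-0.6655 -0.5418  2.4796  1.0096  0.9351  0.016 ] p[ 0.5347 -0.044   0.1585]
[[ 0.5734  0.3605  0.7357]
 [ 0.2162 -0.9327  0.2886]
 [ 0.7902 -0.0064 -0.6128]]
F[-0.3287  0.7836 -1.3043] open0.0161
[ 0.5351 -0.0467  0.12  ] end q [-0.67 -0.43  2.49  1.09  0.88 -0.12] err 0.0000
1 rows of [-30.8   2.9  23.1]
[ 0.5351 -0.0467  0.103 ] end q [-0.67 -0.38  2.49  1.13  0.86 -0.18] err 0.0000
1 rows of [-13.4   0.1  10.4]
```

Call:
{"api": "apply_moves", "payload": {
  "deltas": [
    [10, [-15, 1, 11], 0],
    [10, [-15, 1, 11], 0],
    [10, [-4, 0, 3], 0],
    [10, [0, 0, 0], 0]
  ]
}}

```text
t: 28.25
tool_pos: [0.5355, -0.0467, 0.1187]
orientation: [-2.635, -0.488, -1.294]
force: [0.8, 0.7, -1.5]
opening: 0.0159
```

Call:
{"api": "apply_moves", "payload": {
  "deltas": [
    [10, [-2.4, 0, 1.8], 0],
    [10, [-2.4, 0, 1.8], 0],
    [10, [0, 0, 0], 0]
  ]
}}

```text
t: 28.62
tool_pos: [0.5349, -0.0467, 0.1117]
orientation: [-2.635, -0.487, -1.293]
force: [-0.0, -0.2, -1.7]
opening: 0.0155
```

Call:
{"api": "apply_moves", "payload": {
  "deltas": [
    [10, [-2.4, 0, 1.8], 0],
    [10, [0, 0, 0], 0]
  ]
}}

```text
t: 28.88
tool_pos: [0.5347, -0.0466, 0.1084]
orientation: [-2.635, -0.487, -1.292]
force: [1.0, 0.3, -1.8]
opening: 0.0153
```

Call:
{"api": "apply_moves", "payload": {
  "deltas": [
    [10, [-2.4, 0, 1.8], 0],
    [10, [0, 0, 0], 0]
  ]
}}

```text
t: 29.12
tool_pos: [0.5346, -0.0466, 0.1054]
orientation: [-2.635, -0.487, -1.292]
force: [0.2, 0.8, -0.6]
opening: 0.0158
```

Call:
{"api": "apply_moves", "payload": {
  "deltas": [
    [10, [-1.6, 0, 1.2], 0],
    [10, [0, 0, 0], 0]
  ]
}}

```text
t: 29.38
tool_pos: [0.5348, -0.0468, 0.1037]
orientation: [-2.635, -0.487, -1.293]
force: [0.8, 0.3, -1.4]
opening: 0.0157
```

Call:
{"api": "apply_moves", "payload": {
  "deltas": [
    [10, [-0.8, 0, 0.6], 0],
    [10, [0, 0, 0], 0]
  ]
}}

```text
t: 29.62
tool_pos: [0.5352, -0.0469, 0.1034]
orientation: [-2.635, -0.488, -1.294]
force: [-0.3, 1.9, 2.3]
opening: 0.016
```

Call:
{"api": "apply_moves", "payload": {
  "deltas": [
    [10, [0, 0, 0], 0],
    [10, [2.4, 0, 3.2], 0],
    [10, [2.4, 0, 3.2], 0],
    [10, [2.4, 0, 3.2], 0],
    [10, [2.4, 0, 3.2], 0]
  ],
  "grip_force": 8
}}

```text
t: 30.25
tool_pos: [0.5504, -0.0412, 0.1031]
orientation: [-2.635, -0.487, -1.294]
force: [-3.7, -1.7, 6.7]
opening: 0.0161
```

Call:
{"api": "apply_moves", "payload": {
  "deltas": [
    [10, [1.2, 0, 1.6], 0],
    [10, [0, 0, 0], 0]
  ]
}}

```text
t: 30.5
tool_pos: [0.5522, -0.0405, 0.103]
orientation: [-2.635, -0.487, -1.294]
force: [1.2, -1.0, 3.2]
opening: 0.0158
```

Call:
{"api": "apply_moves", "payload": {
  "deltas": [
    [10, [1.2, 0, 1.6], 0],
    [10, [0, 0, 0], 0]
  ]
}}

```text
t: 30.75
tool_pos: [0.5539, -0.0398, 0.1029]
orientation: [-2.635, -0.487, -1.294]
force: [0.4, -2.4, 4.5]
opening: 0.0157
```

Call:
{"api": "apply_moves", "payload": {
  "deltas": [
    [10, [1.2, 0, 1.6], 0],
    [10, [0, 0, 0], 0]
  ]
}}

```text
t: 31.0
tool_pos: [0.5557, -0.039, 0.1029]
orientation: [-2.635, -0.487, -1.294]
force: [0.8, -1.4, 4.4]
opening: 0.016
```

Call:
{"api": "apply_moves", "payload": {
  "deltas": [
    [10, [1.2, 0, 1.6], 0],
    [10, [0, 0, 0], 0]
  ],
  "grip_force": 15
}}

```text
t: 31.25
tool_pos: [0.5571, -0.0381, 0.1023]
orientation: [-2.635, -0.488, -1.293]
force: [-8.7, -1.6, 8.3]
opening: 0.0161
```

Call:
{"api": "apply_moves", "payload": {
  "deltas": [
    [10, [1.2, 0, 1.6], 0],
    [10, [0, 0, 0], 0]
  ]
}}

```text
t: 31.5
tool_pos: [0.5585, -0.0373, 0.1017]
orientation: [-2.636, -0.487, -1.291]
force: [-11.2, -2.6, 8.9]
opening: 0.016
```

```bash
python3 - <<'E'
from path import *
st()
a=viewer.read_camera("side"); t=viewer.read_camera("top"); cv2.imwrite("pics/s11.png",a); cv2.imwrite("pics/t11.png",t)
# white mask line-fits of rim in top view near the board
H,S,V=cv2.split(cv2.cvtColor(t,cv2.COLOR_BGR2HSV)); m=(S[160:260,215:310]<60)
print("\n".join("".join(".#"[int(v)] for v in r) for r in m))
E
```

```text
t31.50 q[-0.6031 -0.3088  2.4449  1.1676  0.7921 -0.1823] p[ 0.5585 -0.0373  0.1017]
[[ 0.5726  0.3599  0.7366]
 [ 0.2163 -0.933   0.2877]
 [ 0.7908 -0.0054 -0.6121]]
F[-11.236   -2.5665   8.8657] open0.0160
...............................................................................................
...............................................................................................
...............................................................................................
...............................................................................................
...............................................................................................
..........................................................#....................................
#......................................................#####...................................
#...................................................#########..................................
.................................................############..................................
............................
[... 8007 characters left out ...]
############................
................................##############################################.................
................................###############...############################.................
................................############...##############################..................
.................................############################################.###..............
.................................#################..##################.##.....##.###...........
..................................#############.....#################.#..#.#######.#...........
..................................###########.......#################..#############...........
```

```bash
cat > rim.py <<'E'
from path import *
def rim(t):
    H,S,V=cv2.split(cv2.cvtColor(t,cv2.COLOR_BGR2HSV)); m=(S<60).astype(np.uint8); ys,xs=np.nonzero(m[160:220,233:295])
    k=cv2.connectedComponentsWithStats(m[160:220,233:295],connectivity=4); i=1+k[2][1:,4].argmax(); m=(k[1]==i)
    e={'+x':[],'+y':[],'-y':[]}
    ys,xs=np.nonzero(m); r0=ys.min(); left=[(xs[ys==r].min(),r) for r in range(r0,ys.max()+1)]; right=[(xs[ys==r].max(),r) for r in range(r0,ys.max()+1)]
    top=[(c,ys[xs==c].min()) for c in range(xs.min(),xs.max()+1)]
    lc=min(left)[0]; e['+y']=[(c-.5,r) for c,r in left if r-r0>19 and r-r0<45]; e['-y']=[(c+.5,r) for c,r in right if 6<r-r0<38]; e['+x']=[(c,r-.5) for c,r in top if 4<c-xs.min()<36]
    out={}
    for n,p in e.items():
        vx,vy,x,y=cv2.fitLine(np.float32(p)+[233,160],cv2.DIST_HUBER,0,.01,.01).ravel()
        A,B=onz("top",x-15*vx,y-15*vy,.109),onz("top",x+15*vx,y+15*vy,.109); d=B-A; an=np.degrees(np.arctan2(d[1],d[0]))%90; out[n]=(A+B)/2; print(n,"yaw %.2f"%an,((A+B)/2*1000).round(1))
    x=np.array([.943,.334]); y=np.array([-.334,.943])
    u=out['+x'][:2]@x; v1=out['+y'][:2]@y; v2=out['-y'][:2]@y
    print("u centre %.1f (home~604.5)  v centre %.1f (home~-199.6) width %.1f"%(u*1000-60,(v1+v2)*500,(v1-v2)*1000))
if __name__=="__main__": rim(cv2.imread("pics/t11.png"))
E
python3 rim.py
```

```text
+x yaw 21.09 [702.4  15.6 109. ]
+y yaw 21.91 [631.   55.5 109. ]
-y yaw 20.67 [660.6 -64.5 109. ]
u centre 607.6 (home~604.5)  v centre -219.9 (home~-199.6) width 123.0
```

Call:
{"api": "apply_moves", "payload": {
  "deltas": [
    [10, [-0.6, 0, -0.8], 0],
    [10, [0, -4, 0], 0],
    [10, [0, -4, 0], 0],
    [10, [0, -4, 0], 0],
    [10, [0, -3, 0], 0]
  ]
}}

```text
t: 32.22
tool_pos: [0.5523, -0.0231, 0.1021]
orientation: [-2.635, -0.488, -1.292]
force: [0.2, 0.7, -1.5]
opening: 0.0158
```

Call:
{"api": "apply_moves", "payload": {
  "deltas": [
    [10, [0, -2, 0], 0],
    [10, [0, 0, 0], 0]
  ]
}}

```text
t: 32.48
tool_pos: [0.5518, -0.0216, 0.1023]
orientation: [-2.635, -0.488, -1.292]
force: [-0.3, 0.6, -1.4]
opening: 0.0163
```

Call:
{"api": "apply_moves", "payload": {
  "deltas": [
    [10, [0, -2, 0], 0],
    [10, [0, 0, 0], 0]
  ]
}}

```text
t: 32.72
tool_pos: [0.5512, -0.02, 0.1025]
orientation: [-2.635, -0.487, -1.293]
force: [-0.1, 0.3, -1.5]
opening: 0.0162
```

```bash
python3 - <<'E'
from rim import *
st(); t=viewer.read_camera("top"); cv2.imwrite("pics/t12.png",t); rim(t)
E
```

```text
t32.73 q[-0.5705 -0.3667  2.4856  1.1594  0.7734 -0.1456] p[ 0.5512 -0.02    0.1025]
[[ 0.5718  0.3599  0.7373]
 [ 0.2163 -0.933   0.2877]
 [ 0.7914 -0.0051 -0.6113]]
F[-0.1171  0.2712 -1.5302] open0.0162
+x yaw 20.43 [700.9  18.3 109. ]
+y yaw 11.49 [621.6  69.7 109. ]
-y yaw 21.02 [650.4 -47.6 109. ]
u centre 607.1 (home~604.5)  v centre -202.0 (home~-199.6) width 120.2
```

Call:
{"api": "apply_moves", "payload": {
  "deltas": [
    [10, [-0.8, 0, 0.6], 0],
    [10, [0, -1.5, 0], 0],
    [10, [0, 0, 0], 0]
  ]
}}

```text
t: 33.15
tool_pos: [0.551, -0.0192, 0.1018]
orientation: [-2.636, -0.487, -1.294]
force: [0.9, -1.8, -2.0]
opening: 0.0161
```

Call:
{"api": "apply_moves", "payload": {
  "deltas": [
    [10, [0, -1.5, 0], 0],
    [10, [0, 0, 0], 0]
  ]
}}

```text
t: 33.4
tool_pos: [0.5505, -0.018, 0.1018]
orientation: [-2.637, -0.487, -1.294]
force: [0.1, -4.4, -0.5]
opening: 0.0164
```

Call:
{"api": "apply_moves", "payload": {
  "deltas": [
    [10, [0, -1.5, 0], 0],
    [10, [0, 0, 0], 0]
  ]
}}

```text
t: 33.65
tool_pos: [0.55, -0.0167, 0.1019]
orientation: [-2.637, -0.486, -1.294]
force: [0.8, -4.7, -0.3]
opening: 0.0163
```

Call:
{"api": "apply_moves", "payload": {
  "deltas": [
    [10, [-0.5, 0, 0.4], 0],
    [10, [1.2, 0, 1.6], 0],
    [10, [0, 0, 0], 0]
  ]
}}

```text
t: 34.02
tool_pos: [0.552, -0.016, 0.1016]
orientation: [-2.636, -0.487, -1.295]
force: [-5.2, -5.7, 3.8]
opening: 0.016
```

Call:
{"api": "apply_moves", "payload": {
  "deltas": [
    [10, [1.2, 0, 1.6], 0],
    [10, [0, 0, 0], 0]
  ]
}}

```text
t: 34.28
tool_pos: [0.5537, -0.0152, 0.1014]
orientation: [-2.636, -0.487, -1.295]
force: [-8.6, -7.2, 5.2]
opening: 0.0166
```

Call:
{"api": "apply_moves", "payload": {
  "deltas": [
    [10, [1.2, 0, 1.6], 0],
    [10, [0, 0, 0], 0]
  ]
}}

```text
t: 34.52
tool_pos: [0.5556, -0.0144, 0.1014]
orientation: [-2.636, -0.487, -1.295]
force: [-10.0, -6.6, 6.7]
opening: 0.0165
```

```bash
python3 - <<'E'
from rim import *
st(); t=viewer.read_camera("top"); cv2.imwrite("pics/t13.png",t); rim(t)
E
```

```text
t34.52 q[-0.547  -0.3568  2.4815  1.1701  0.7513 -0.1431] p[ 0.5556 -0.0144  0.1014]
[[ 0.5712  0.359   0.7381]
 [ 0.2165 -0.9333  0.2864]
 [ 0.7917 -0.0038 -0.6108]]
F[-9.9773 -6.5655  6.6901] open0.0165
+x yaw 20.16 [700.9  23.6 109. ]
+y yaw 5.79 [627.   71.6 109. ]
-y yaw 19.58 [654.5 -44.1 109. ]
u centre 608.9 (home~604.5)  v centre -201.1 (home~-199.6) width 118.3
```

Call:
{"api": "apply_moves", "payload": {
  "deltas": [
    [10, [0, 0, 0], 0],
    [10, [0, 0, 0], 0],
    [10, [0.6, 0, 0.8], 0],
    [10, [0, 0, 0], 0]
  ],
  "grip_force": 4
}}

```text
t: 35.08
tool_pos: [0.5565, -0.0138, 0.1012]
orientation: [-2.636, -0.487, -1.294]
force: [-2.8, -6.2, 1.6]
opening: 0.0166
```

```bash
python3 - <<'E'
from rim import *
st(); t=viewer.read_camera("top"); cv2.imwrite("pics/t14.png",t); rim(t)
E
```

```text
t35.08 q[-0.544  -0.3533  2.4794  1.1717  0.7489 -0.1431] p[ 0.5565 -0.0138  0.1012]
[[ 0.5713  0.3593  0.7379]
 [ 0.2164 -0.9332  0.2868]
 [ 0.7917 -0.0042 -0.6109]]
F[-2.7861 -6.1578  1.5625] open0.0166
+x yaw 20.24 [701.5  21.7 109. ]
+y yaw 5.79 [627.   71.6 109. ]
-y yaw 19.58 [654.5 -44.1 109. ]
u centre 608.8 (home~604.5)  v centre -201.1 (home~-199.6) width 118.3
```

Call:
{"api": "apply_moves", "payload": {
  "deltas": [
    [10, [0, 1.5, 0], 0],
    [10, [0.6, 0, 0.8], 0],
    [22, [0, 0, 0], 0],
    [30, [0, 0, 0], 0],
    [40, [0, 0, 0], 0]
  ]
}}

```text
t: 35.75
tool_pos: [0.5575, -0.014, 0.1007]
orientation: [-2.635, -0.488, -1.292]
force: [-0.9, 0.1, 0.6]
opening: 0.0359
```

Call:
{"api": "apply_moves", "payload": {
  "deltas": [
    [60, [0, 0, 0], 0],
    [60, [0, 0, 0], 0],
    [60, [0, 0, -15], 0],
    [60, [0, 0, -30], 0],
    [60, [0, 0, -40], 0]
  ]
}}

```text
t: 36.38
tool_pos: [0.5154, -0.0504, 0.1565]
orientation: [-2.629, -0.499, -1.264]
force: [0.2, -0.7, 0.6]
opening: 0.0596
```

```bash
python3 - <<'E'
from rim import *
st(); t=viewer.read_camera("top"); cv2.imwrite("pics/t15.png",t); rim(t)
H,S,V=cv2.split(cv2.cvtColor(t,cv2.COLOR_BGR2HSV)); m=(S[160:240,225:310]<60)
print("\n".join("".join(".#"[int(v)] for v in r) for r in m))
E
```

```text
t36.38 q[-0.7263 -0.5751  2.4972  0.9862  1.0108  0.0021] p[ 0.5154 -0.0504  0.1565]
[[ 0.5819  0.3747  0.7218]
 [ 0.22   -0.927   0.3038]
 [ 0.783  -0.0179 -0.6218]]
F[ 0.1851 -0.714   0.5726] open0.0596
+x yaw 19.04 [701.9  18.9 109. ]
+y yaw 9.32 [622.6  70.3 109. ]
-y yaw 19.61 [653.4 -44.5 109. ]
u centre 608.2 (home~604.5)  v centre -200.9 (home~-199.6) width 118.6
.....................................................................................
.....................................................................................
.....................................................................................
.....................................................................................
.....................................................................................
.....................................................................................
.....................................................................................
.....................................................................................
......................................
[... 5453 characters left out ...]
............
......................................######..................######.................
.......................................######..................######................
.......................................#####...................######................
........................................###.....................######...............
....................................###.........................#######..............
....................................###.........................#######..............
...................................####..........................#######.............
...................................#####..........................######.............
```

```bash
sed -i 's/233/222/g' rim.py; python3 - <<'E'
from rim import *
for f in("t13","t14","t15"): print(f); rim(cv2.imread(f"pics/{f}.png"))
a=viewer.read_camera("side"); cv2.imwrite("pics/s15.png",a); t=cv2.imread("pics/t15.png")
cv2.imwrite("pics/fin.png",np.hstack([cv2.resize(a[120:250,210:350],(400,371),interpolation=3),cv2.resize(t[155:255,215:320],(390,371),interpolation=3)]))
E
```

```text
t13
+x yaw 20.26 [696.8  34.8 109. ]
+y yaw 20.05 [617.8  73.2 109. ]
-y yaw 19.58 [654.5 -44.1 109. ]
u centre 608.7 (home~604.5)  v centre -198.7 (home~-199.6) width 122.9
t14
+x yaw 20.00 [696.8  34.8 109. ]
+y yaw 20.05 [617.8  73.2 109. ]
-y yaw 19.58 [654.5 -44.1 109. ]
u centre 608.8 (home~604.5)  v centre -198.7 (home~-199.6) width 122.9
t15
+x yaw 19.73 [696.4  34.8 109. ]
+y yaw 19.45 [620.8  74.  109. ]
-y yaw 19.61 [653.4 -44.5 109. ]
u centre 608.3 (home~604.5)  v centre -198.8 (home~-199.6) width 122.6
```

View pics/fin.png

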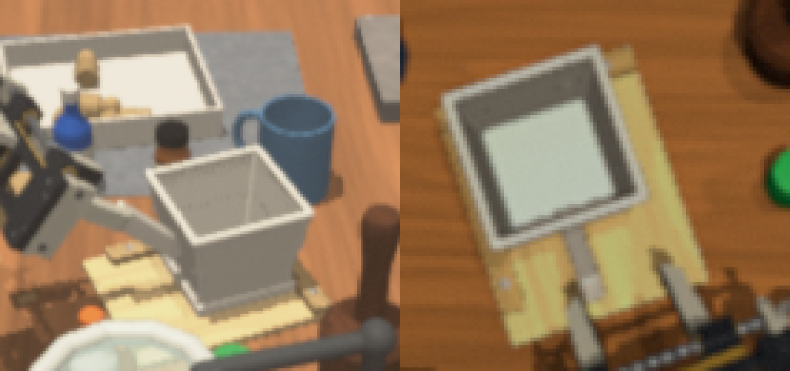

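Call:
{"api": "apply_moves", "payload": {
  "deltas": [
    [60, [20, 0, -16], 0],
    [60, [32, 0, -25], 0],
    [60, [32, 0, -25], 0],
    [60, [0, 0, 0], 0],
    [60, [0, 0, 0], 0]
  ]
}}

```text
t: 37.1
tool_pos: [0.5172, -0.0518, 0.2621]
orientation: [-2.629, -0.499, -1.265]
force: [0.1, -0.6, -1.0]
opening: 0.0601
```

```bash
python3 - <<'E'
from rim import *
st(); t=viewer.read_camera("top"); rim(t); t0=cv2.imread("pics/top0.png")
# bystander displacement check by patch correlation
for n,(u,v),r in [("mug",(201,167),16),("jarA",(197,212),9),("blue",(195,248),10),("mallet",(323,160),16),("green",(321,202),10),("glue",(321,243),10),("purple1",(343,260),8),("purple2",(425,227),5),("lampbase",(367,178),16),("ring",(395,229),20),("blank",(212,281),22)]:
    T=t0[v-r:v+r,u-r:u+r]; q=cv2.matchTemplate(t[v-r-6:v+r+6,u-r-6:u+r+6],T,cv2.TM_CCOEFF_NORMED); _,mx,_,l=cv2.minMaxLoc(q); print(n,round(mx,2),(l[0]-6,l[1]-6))
H,S,V=cv2.split(cv2.cvtColor(t[190:290,100:180],cv2.COLOR_BGR2HSV)); m=((H>10)&(H<28)&(S>95)&(V>50)).astype(np.uint8)
print([tuple(r) for r in cv2.connectedComponentsWithStats(m)[2][1:] if r[4]>15])
E
```

```text
t37.10 q[-0.7258 -0.7324  2.3869  0.8744  1.17    0.2438] p[ 0.5172 -0.0518  0.2621]
[[ 0.5812  0.374   0.7227]
 [ 0.2199 -0.9272  0.3031]
 [ 0.7835 -0.0173 -0.6212]]
F[ 0.1157 -0.6167 -0.9581] open0.0601
+x yaw 19.73 [696.4  34.8 109. ]
+y yaw 19.98 [622.2  74.8 109. ]
-y yaw 19.61 [653.4 -44.5 109. ]
u centre 608.3 (home~604.5)  v centre -198.7 (home~-199.6) width 122.9
mug 1.0 (0, 0)
jarA 1.0 (0, 0)
blue 1.0 (0, 0)
mallet 1.0 (0, 0)
green 1.0 (0, 0)
glue 0.33 (6, 6)
purple1 1.0 (0, 0)
purple2 1.0 (0, 0)
lampbase 1.0 (0, 0)
ring 0.8 (0, 0)
blank 1.0 (0, 0)
[(np.int32(45), np.int32(30), np.int32(24), np.int32(38), np.int32(468)), (np.int32(9), np.int32(51), np.int32(21), np.int32(9), np.int32(164))]
```

```bash
python3 - <<'E'
from rim import *
a=viewer.read_camera("side"); a0=cv2.imread("pics/side0.png"); t=cv2.imread("pics/t10.png"); t0=cv2.imread("pics/top0.png")
for (u,v),r in [((243,258),12),((243,233),6),((290,256),10)]:
    q=cv2.matchTemplate(a[v-r-6:v+r+6,u-r-6:u+r+6],a0[v-r:v+r,u-r:u+r],cv2.TM_CCOEFF_NORMED); _,mx,_,l=cv2.minMaxLoc(q); print(round(mx,2),(l[0]-6,l[1]-6))
print("occluder colours at glue in top now:",viewer.read_camera("top")[236:250:6,315:328:6].tolist(), t0[236:250:6,315:328:6].tolist())
E
```

```text
0.85 (0, 0)
0.98 (0, 0)
1.0 (0, 0)
occluder colours at glue in top now: [[[54, 64, 76], [96, 111, 118], [49, 95, 151]], [[52, 58, 61], [32, 31, 32], [77, 92, 106]], [[27, 24, 22], [29, 28, 25], [34, 39, 46]]] [[[26, 54, 88], [72, 79, 84], [50, 93, 146]], [[89, 100, 107], [6, 104, 179], [78, 116, 160]], [[54, 64, 74], [114, 129, 138], [62, 95, 140]]]
```

```bash
python3 -c "
from plant import order
print(order.close_job())"
```

```text
the job is handed in; nothing more can be done
None
```

The job is handed in at about 37 s of the 66 s allowed: the four figures are in the tray, and the empty tub stands upright and released in the corner of the two battens.

**How it was done:** The moves only turn the tool about its own axis. I got the roughly 52° lean by pushing the arm past its reach, where the interface lets the tool tilt. I then gripped the handle, drew the tub out from under the lamp, lifted it and carried it over the tray. A half turn about the leaning tool tipped it to about 104°, and a short shake emptied it. I turned it back upright, set it down gently with the handle on the side away from the far batten, and pushed it against both battens. I then let go.

**Last checks:**
- **Figures:** The top-view colour mask shows one separate figure and a cluster I read as three. The wrist read 1.3 to 1.5 N with the tub, which matches an empty one.
- **Contact with the battens:** I felt both before release, about 10 N along the board's x and 6 N along its y. After release the tub had moved no more than about 0.5 mm, and its edges lie at 19.6–20.0° against my 19.5° for the board.
- **Flushness:** The cameras cannot confirm it below about 2–3 mm. My camera estimate puts the tub's centre about 4 mm past my estimate of home along x and 1 mm along y. I trusted the felt contact instead.
- **Other things on the bench:** The mug, both jars, paint bottle, mallet, blank, lamp base and purple decoys showed no shift. The lamp ring matched less well (0.80) because the tub is no longer under it, but with no shift.
- **Glue bottle:** Its top-view match failed (0.33) because the gripper was in the way. The side view shows it in place.

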